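# Clear the jammed biscuit dispenser and sort the cartons into their trays

## Task

A long biscuit carton has been put into the counter dispenser, which only takes short ones, and has wedged itself across the narrowing chute under the clear covers. Reach through the slot between the covers, push the carton back up the chute onto the level loading shelf, and lift it out there. Then sort it and all the loose cartons by length into the two display trays, short ones in the narrow tray and long ones in the wide tray, each lying flat across its tray inside the rims, and leave the other goods standing where they are.

Things in the scene. Friction and masses are not known exactly. Their poses are not given: they have to be found in the camera images.
- short_a: short biscuit carton, white card with a narrow brown band round its middle, 70 mm long (its own x), 30 mm wide (y), 28 mm high (z), 63 g; origin at its centre. Starts flat on the table; absent in some starts
- short_b: short biscuit carton, white card with a narrow brown band round its middle, 70 mm long (its own x), 30 mm wide (y), 28 mm high (z), 63 g; origin at its centre. Starts flat on the table; absent in some starts
- short_c: short biscuit carton, white card with a narrow brown band round its middle, 70 mm long (its own x), 30 mm wide (y), 28 mm high (z), 63 g; origin at its centre. Starts flat on the table; absent in some starts
- long_a: long biscuit carton, looks like the short ones but 105 mm long (its own x), 30 mm wide (y), 28 mm high (z), 95 g; origin at its centre. Starts flat on the table; absent in some starts
- long_b: long biscuit carton, looks like the short ones but 105 mm long (its own x), 30 mm wide (y), 28 mm high (z), 95 g; origin at its centre. Starts flat on the table; absent in some starts
- jammed: the jammed long biscuit carton, 105 x 30 x 28 mm (x, y, z), 65 to 135 g, origin at its centre; always present. It starts on the slope, more or less crosswise, its ends wedged between the converging walls under the clear covers: it slides up the slope but cannot be lifted there
- dispenser: wooden gravity dispenser, fixed, 330 mm long (its x), up to 144 mm wide (y); origin on the table under its middle, x points up the chute, away from the robot. Front to back: pick-up well (x -162 to -102 mm, floor 15 mm high), slick metal slope (x -102 to 52), level loading shelf (x 52 to 153, floor 59 mm high, sides to 99 mm, 126 mm apart, end wall to 83 mm)
- chute_foot (a point): middle of the foot of the slope (15 mm high), axes as the dispenser's. The slope rises along +x at 16 degrees for 160 mm to the crest. Inside it is 82 mm wide for the first 50 mm of slope, then widens evenly to 126 mm at 140 mm. A carton let go on the slope slides back down until it wedges
- crest (a point): middle of the crest where slope and level shelf meet (59 mm high), axes as the dispenser's, shelf along +x: a carton stays there. Two clear covers, 42 to 46 mm above the slope measured square to it, run from the foot to 15 mm short of the crest, with a 46 mm wide finger slot between them along the middle; shelf and last 15 mm are open above
- narrow_tray: low wooden display tray for short cartons, fixed; one row along its y: inside 80 mm wide (x), 160 mm long (y), floor 5 mm and rims 12 mm above the table; origin under its centre. Cartons lie across it (length along its x) side by side; holds three, spaced 55 mm
- wide_tray: the same tray for long cartons, fixed: inside 116 mm wide (x) and 160 mm long (y), floor 5 mm and rims 12 mm above the table; origin under its centre. The trays change places from start to start
- date_stamp: wooden hand stamp, 26 x 34 x 62 mm high, origin under its middle; leave alone
- label_stack: small stack of labels, 31 x 45 x 10 mm, origin under its middle; leave alone
- jam_jar: jar with red jam, 69 mm wide, 99 mm high, origin under its middle; leave alone
- honey_jar_b: jar of honey, 64 mm wide, 97 mm high, origin under its middle; leave alone
- rattan_ball_b: woven rattan ball, 60 mm, origin under its middle; leave alone
- middle_bowl (a point): foot centre, on the table, of the fixed glass bowl on a stem, full of wrapped sweets: 164 mm wide from 55 to 147 mm height (stem below, contents a little above); keep the gripper's body clear of it. A carton beside it can be taken a little off its middle
- left_bowl (a point): the same for the fixed glass bowl of cakes further left, of the same size
Things that resemble listed ones, but are neither listed nor needed, are in the scene too. What is shaped like the short_a but orange is not meant.

How it is judged:
By the outcome, as a careful person would: the job done as asked, in the order asked, and still so for the second after the job is handed in, with the robot touching nothing.
Of short_a, short_b, short_c, long_a, long_b only 3 to 5 are there at a start; the rules pass over those that are not, and their reading is None.
At some moment in a run one of short_a, short_b, short_c, long_a, long_b may be knocked a few centimetres aside while the robot is not near it.
Once in a run the grip may slacken for a moment while it holds something.
It also fails if it takes over 210 s, if anything falls off the work surface, if the arm or the gripper's body presses on something with over 40 N, if the wrist force passes 120 N, or if a joint passes its speed limit or range.

## Robot

A 6-joint arm with a two-finger parallel gripper is mounted at the origin on a cart in front of the work surface, level with it; the furniture and walls round the work are solid. World frame = base frame: x ahead of the robot, y to its left, z up, the work surface at z = 0. Lengths are in m, angles in rad, forces in N, time in s.
With the tool pointing down it reaches from about 0.35 to 1 m from the base axis. Payload 7.1 kg.
Tool frame: the origin (TCP) lies at the very end of the fingers, on their centre line; the grasp point (between the pads) lies 19 mm behind it; x points along the fingers, y is the direction in which the jaws open and shut, and the axes are right-handed (so a half turn about x gives the same grasp; the last joint's range is limited). The gripper opens to 85 mm and grips with 20 to 120 N. Pads are 22 mm wide; open, the fingers measure 114 mm over their backs; the gripper's body (76 mm by 85 mm) begins 54 mm behind the grasp point. The pads swing forward as they close: fully open they stand 13 mm farther back than shut.
Start: joints at [-1.233, 0.423, 1.63, -0, 1.089, -0.019], TCP at [0.218, -0.586, 0.231] pointing down, gripper open.
Joint ranges: [-3, 3], [-0.9, 2.11], [0.09, 2.58], [-1.31, 4.45], [0.11, 2.69], [-2.54, 2.54]. Speed limits (rad/s): [2.39, 2.39, 3.01, 3.14, 3.14, 3.14].

## Interface

Orientations are given as a rotation vector (axis times angle).
In Python, from plant import r gives the robot as it stands. The module is installed in compiled form; this text tells all that it offers.
- The arm moves only by the shell command python3 -m jog 'ROWS' [OPENING]. ROWS is JSON, a list of rows, each a list of 6 numbers: the shift along the tool's x, y, z each as a share of 100 mm, from -1 to 1, then the turn, a rotation vector about the tool's x, y, z each as a share of 4 degrees, from -1 to 1. A call has 1 to 12 rows; each row shifts and turns the commanded pose from where the row before left it, along the tool's axes as they then stand; what a row does not reach is not made up. A row lasts 1/10 s, in which the tool goes at most 50 mm and 8.59 degrees, less where a joint would pass 70% of its speed; a pose out of reach is approached as far as the arm can. A call with a number of a shift or a turn outside -1 to 1 is refused whole. A call with a gripper value outside its range is refused whole. OPENING is the opening, from -1 (shut) to 1 (fully open), set as the call begins (- or left out, the last holds). The fingers move at their own pace and stop on an object; the grip force is fixed at half the most. Time passes only in rows, so rows that do not move let the fingers close. It gives the time, the measured TCP pose, the force and the opening at its end, in the units of the state.
- r.sense(): the state, without advancing time (a new reading comes with each control period).
- r.grab_frame(name): name is "scene" or "top" or "wrist"; returns the picture (400x640x3 uint8, red, green, blue); there is no depth.
- r.camera_model(name): a dict with "fx", "fy", "cx", "cy" (pixels), "world_to_cam" (4x4, takes a point from world to camera coordinates). Camera axes: x right, y up, looking along -z (the intrinsics and any distortion apply to the point x, -y, -z); pixel columns grow to the right and rows downward; lengths in m; the calibration is good to about 2 mm. The wrist camera is an equidistant fisheye: a pixel r from the principal point sees the ray r / f radians off the axis. A picture is of the moment at which its call begins: read the wrist's pose just before it. camera_model takes no time and is no camera call; for the wrist camera it gives the pose at the moment of the call.
- r.hand_in(): hands the job in, once; it reports no verdict.
Trained networks look in the newest picture that a camera, given by its name, has taken for a name from the list of things; names that differ only in an ending like _2 or _b are one class to them, and where a whole thing is asked for, a point or a joint stands for the part that bears it (a point fixed in the world has none). Each returns a list of dicts, best first, with "p" (0 to 1); they miss things now and then, are a little off and sometimes report something else, mostly with a low value. They report only what shows in the picture. A call takes as long as a camera call. They do not tell look-alikes from the thing itself.
- r.find_in(camera, target): "at" ([column, row] in pixels, amid what is visible of it).
- r.masks_of(camera, target): "mask" (400x640 bool, what is visible of it) and "at" ([column, row] in pixels, amid what is visible of it).
- r.place_of(camera, target): "at" ([column, row] in pixels: a listed point, or the origin of a listed thing).
The state is a dict: "clock": time; "joint_pos": joint angles; "joint_velocities": joint speeds; "tau": joint torques, N m; "position": TCP position; "tool_rot": TCP orientation; "ft_force": force on the tool from outside, world axes, zero at the start; "ft_torque": the same for the moment, N m; "opening": finger opening in m.
Only numpy, scipy, OpenCV 4.12 (cv2) and the standard library are available. Lean on these libraries where they do the work, as an engineer would, in place of code of your own. Each camera call takes 0.05 s, during which the arm holds its last target.

## Working session

There is one attempt and no reset: what is moved stays moved. The work goes in short steps, Python scripts to look and compute and a shell command to move; the robot and the scene stay as the last step left them, time stands still between calls to the robot, and variables do not carry over. Pictures are saved under pics/ and viewed, and the job is handed in when it is done.

```bash
mkdir -p pics; ls
python3 - <<'E'
from plant import r
import cv2
s=r.sense()
for k,v in s.items(): print(k,v)
for n in ["scene","top","wrist"]:
    im=r.grab_frame(n); cv2.imwrite(f"pics/{n}0.png",im[:,:,::-1]); print(n,r.camera_model(n))
E
```

```text
pics
clock 0.0
joint_pos [-1.23299487e+00  4.23857052e-01  1.63070606e+00  1.16264191e-05
  1.08859811e+00 -1.90123802e-02]
joint_velocities [-8.67135681e-04  1.00665411e-04 -3.47717242e-04  2.66120798e-04
 -7.16455681e-05  9.22407176e-04]
tau [ 1.62210039e-03 -5.57377338e+01 -2.81740218e+01 -3.03412207e-05
  7.32578774e-03 -2.20823807e-06]
position [ 0.21814185 -0.58510148  0.23052926]
tool_rot [ 2.02748837  0.36724104 -2.02798039]
ft_force [ 0.78421797  0.10789898 -0.33821745]
ft_torque [-0.02266382  0.0217588  -0.03926769]
opening 0.08545588247297357
scene {'fx': 520.1828536726925, 'fy': 520.1828536726925, 'cx': 324.7943780152081, 'cy': 200.17579289186963, 'world_to_cam': array([[-0.49845327, -0.86686927,  0.00905629,  0.36780601],
       [ 0.67093883, -0.37913498,  0.637258  , -0.38168569],
       [-0.54898581,  0.32371955,  0.77059732, -1.37277625],
       [ 0.        ,  0.        ,  0.        ,  1.        ]])}
top {'fx': 434.4593119628827, 'fy': 434.4593119628827, 'cx': 323.04515760813905, 'cy': 200.5086924325364, 'world_to_cam': array([[ 0.01224307, -0.9999126 , -0.0049892 ,  0.09961929],
       [ 0.98294049,  0.01111923,  0.18358748, -0.5654989 ],
       [-0.18351596, -0.00715176,  0.98299071, -1.53845916],
       [ 0.        ,  0.        ,  0.        ,  1.        ]])}
wrist {'fx': 309.70691628693146, 'fy': 309.70691628693146, 'cx': 317.65439269461075, 'cy': 198.13577238790762, 'world_to_cam': array([[ 0.34856821, -0.93728207, -0.00159136, -0.62345848],
       [ 0.89198549,  0.33224323, -0.30655558,  0.03912615],
       [ 0.28785777,  0.10543606,  0.95185143, -0.38059809],
       [ 0.        ,  0.        ,  0.        ,  1.        ]])}
```

View pics/top0.png

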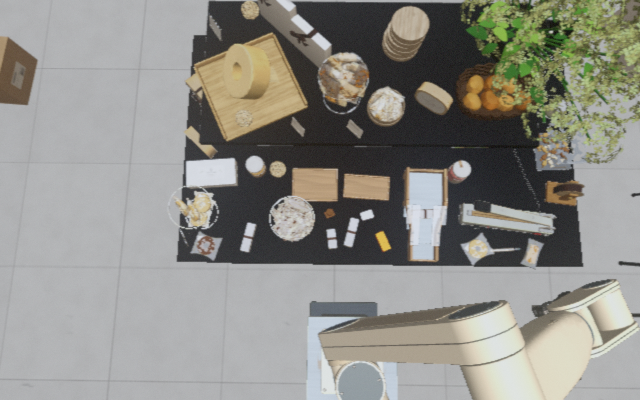

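View pics/scene0.png

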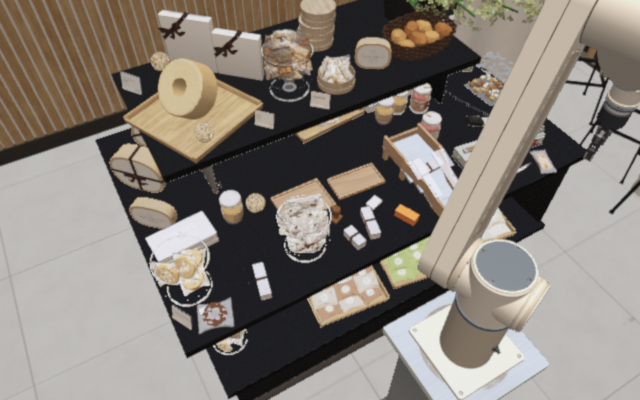

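View pics/wrist0.png

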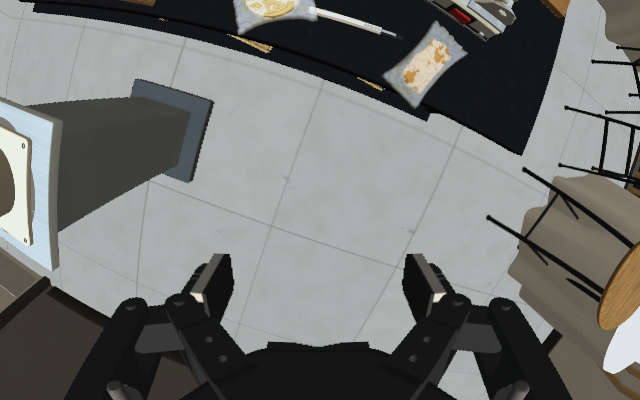

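The top view shows two brown trays at about (315,184) and (367,187), and the dispenser at (425,215). Loose white cartons are at about (248,237), (332,238) and (351,232), with an orange decoy at (383,241). I'll enlarge this and run the networks.

```bash
cat > h.py <<'E'
import numpy as np, cv2
from scipy.spatial.transform import Rotation as R
def px2w(cam,uv,z):
    u,v=uv; W=np.array(cam["world_to_cam"])
    x=(u-cam["cx"])/cam["fx"]; y=(v-cam["cy"])/cam["fy"]
    if cam.get("fish"):
        rr=np.hypot(x,y); k=np.tan(rr)/rr if rr>1e-9 else 1.0; x*=k;y*=k
    d=np.array([x,-y,-1.0]); Rt=W[:3,:3].T
    o=-Rt@W[:3,3]; d=Rt@d
    return o+d*(z-o[2])/d[2]
def w2px(cam,p):
    W=np.array(cam["world_to_cam"]); q=W[:3,:3]@np.asarray(p)+W[:3,3]
    x,y,z=q[0],-q[1],-q[2]
    if cam.get("fish"):
        rr=np.hypot(x,y); th=np.arctan2(rr,z); k=th/rr if rr>1e-9 else 1/z
        return np.array([cam["cx"]+cam["fx"]*x*k,cam["cy"]+cam["fy"]*y*k])
    return np.array([cam["cx"]+cam["fx"]*x/z,cam["cy"]+cam["fy"]*y/z])
def cm(r,n):
    c=dict(r.camera_model(n)); c["fish"]=(n=="wrist"); return c
def save(name,im,box=None,s=1):
    if box: im=im[box[1]:box[3],box[0]:box[2]]
    im=cv2.resize(im,None,fx=s,fy=s,interpolation=cv2.INTER_CUBIC)
    cv2.imwrite(name,im[:,:,::-1])
def tool(r):
    s=r.sense(); return np.array(s["position"]),R.from_rotvec(s["tool_rot"]).as_matrix(),s
E
python3 - <<'E'
from plant import r
from h import *
im=r.grab_frame("top"); save("pics/top1.png",im,(170,140,490,270),2.5)
im2=r.grab_frame("scene"); save("pics/scene1.png",im2,(230,120,470,270),3.3)
for n in ["short_a","long_a","jammed"]:
  for c in ["top","scene"]:
    cam=cm(r,c)
    print(n,c)
    for d in r.masks_of(c,n):
        m=d["mask"].astype(np.uint8)
        (cx,cy),(w,h),a=cv2.minAreaRect(np.argwhere(m)[:,::-1].astype(np.float32))
        print("  %.2f"%d["p"],np.round(d["at"]),m.sum(),np.round(px2w(cam,d["at"],.02),3),round(w,1),round(h,1),round(a))
E
python3 - <<'E'
from plant import r
from h import *
for n in ["dispenser","chute_foot","crest","narrow_tray","wide_tray","middle_bowl","left_bowl","date_stamp","label_stack","jam_jar","honey_jar_b","rattan_ball_b"]:
  for c in ["top","scene"]:
    cam=cm(r,c); z={"chute_foot":.015,"crest":.059}.get(n,0)
    print(n,c,[("%.2f"%d["p"],[round(x) for x in d["at"]],np.round(px2w(cam,d["at"],z),3)[:2].tolist()) for d in r.place_of(c,n)[:3]])
E
```

```text
short_a top
  0.55 [384. 241.] 142 [ 0.422 -0.121  0.02 ] 17.4 8.5 63
  0.45 [332. 239.] 146 [0.426 0.074 0.02 ] 19.0 8.0 90
short_a scene
  0.82 [408. 215.] 307 [ 0.416 -0.116  0.02 ] 23.7 13.9 27
  0.65 [353. 236.] 323 [0.433 0.076 0.02 ] 24.7 13.4 45
long_a top
  0.66 [250. 238.] 280 [0.428 0.373 0.02 ] 10.2 28.9 14
  0.63 [351. 232.] 196 [0.452 0.003 0.02 ] 7.5 27.7 15
  0.29 [333. 241.] 148 [0.419 0.068 0.02 ] 18.0 8.0 90
long_a scene
  0.96 [256. 284.] 390 [0.425 0.403 0.02 ] 36.5 10.9 74
  0.56 [370. 222.] 309 [0.45  0.003 0.02 ] 30.8 11.0 68
jammed top
  0.53 [425. 214.] 109 [ 0.522 -0.273  0.02 ] 9.0 12.0 90
  0.31 [327. 213.] 78 [0.524 0.09  0.02 ] 9.0 9.0 90
jammed scene
  0.67 [434. 167.] 115 [ 0.541 -0.309  0.02 ] 10.3 12.1 63
  0.22 [352. 178.] 1184 [ 0.634 -0.044  0.02 ] 23.8 54.3 70
dispenser top [('0.65', [422, 218], [0.511, -0.264])]
dispenser scene [('0.92', [426, 181], [0.517, -0.262])]
chute_foot top [('0.60', [421, 243], [0.416, -0.256])]
chute_foot scene [('0.75', [442, 199], [0.42, -0.252])]
crest top [('0.69', [423, 195], [0.587, -0.258])]
crest scene [('0.96
[... 455 characters left out ...]
18], [0.475, -0.014]), ('0.59', [431, 167], [0.558, -0.318]), ('0.55', [334, 222], [0.518, 0.092])]
label_stack top [('0.67', [366, 210], [0.539, -0.056]), ('0.60', [419, 214], [0.525, -0.254])]
label_stack scene [('0.47', [374, 202], [0.524, -0.06])]
jam_jar top [('0.68', [451, 174], [0.681, -0.381])]
jam_jar scene [('0.89', [427, 140], [0.67, -0.385])]
honey_jar_b top [('0.88', [259, 167], [0.701, 0.355]), ('0.71', [422, 218], [0.512, -0.266]), ('0.40', [366, 215], [0.521, -0.054])]
honey_jar_b scene [('0.77', [234, 217], [0.692, 0.356])]
rattan_ball_b top [('0.53', [277, 171], [0.686, 0.286]), ('0.26', [251, 236], [0.435, 0.374])]
rattan_ball_b scene [('0.60', [254, 208], [0.695, 0.287])]
```

View pics/top1.png

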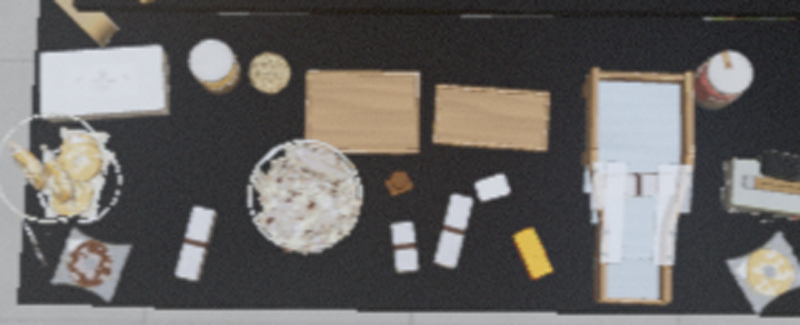

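View pics/scene1.png

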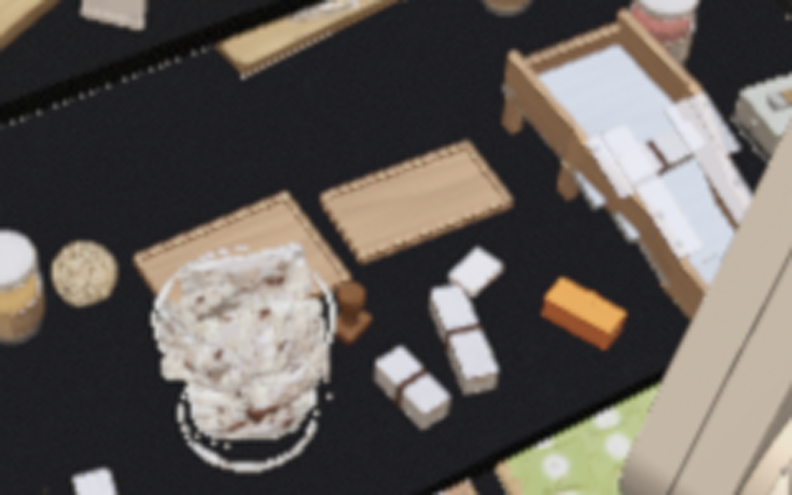

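Run:
```python
from plant import r
from h import *
t=cm(r,"top"); s=cm(r,"scene")
print("bowl rim ctr",px2w(t,(292,218.5),.147), "left edge/right edge",px2w(t,(269.2,218),.147),px2w(t,(315.2,218),.147))
print("foot from scene",px2w(s,(230+248/3.3,120+437/3.3),0))
print("left bowl",px2w(t,(170+60/2.5,140+167/2.5),.147))
# tray corners from top crop
def tc(x,y,z): return np.round(px2w(t,(170+x/2.5,140+y/2.5),z)[:2],3)
print("wide",[tc(*p,.012) for p in [(306,70),(420,70),(420,153),(305,151)]])
print("narrow",[tc(*p,.012) for p in [(436,84),(550,91),(547,150),(433,142)]])
print("disp top corners shelf back",[tc(*p,.09) for p in [(594,70),(692,76)]],"front",[tc(*p,.03) for p in [(600,300),(668,300)]])
p,M,_=tool(r); print(p,M)
```

```text
bowl rim ctr [0.48294812 0.21086614 0.147     ] left edge/right edge [0.48377446 0.28885491 0.147     ] [0.48558535 0.1316397  0.147     ]
foot from scene [0.46358638 0.22543484 0.        ]
left bowl [0.51965058 0.54882777 0.147     ]
wide [array([0.697, 0.225]), array([0.698, 0.051]), array([0.57, 0.05]), array([0.571, 0.223])]
narrow [array([0.677, 0.027]), array([ 0.668, -0.146]), array([ 0.577, -0.14 ]), array([0.587, 0.031])]
disp top corners shelf back [array([ 0.681, -0.199]), array([ 0.673, -0.34 ])] front [array([ 0.353, -0.211]), array([ 0.354, -0.309])]
[ 0.21834685 -0.58561022  0.23130222] [[ 2.59050034e-05  3.49299523e-01 -9.37011122e-01]
 [ 3.10959826e-05 -9.37011122e-01 -3.49299522e-01]
 [-9.99999999e-01 -2.00886763e-05 -3.51350882e-05]]
```

```bash
python3 -m jog '[[-0.4,0,0,1,0,0],[-0.3,0,0,1,0,0],[0,0,0,1,0,0],[0,0,0,1,0,0],[0,0,0,1,0,0],[0,0,0,0.5,0,0],[0,0,0,0,0,0]]' -1
cat >> h.py <<'E'
def to(r,target,yaw=None):
    """tool-frame shift (shares of 100mm) to world target; yaw: wanted angle of tool z-neg (forward) dir, tool-down"""
    p,M,_=tool(r)
    print("pos",np.round(p,4),"fwd yaw deg",round(np.degrees(np.arctan2(-M[1,2],-M[0,2])),2),"tilt",np.round(M[:,0],3))
    d=M.T@(np.asarray(target)-p)/0.1
    print("shift shares",np.round(d,3))
E
python3 -c "
from plant import r
from h import *
to(r,(0.40,-0.26,0.30))"
```

```text
clock: 2.45
position: [0.2183, -0.5856, 0.3013]
tool_rot: [-2.208, 0.03, 2.208]
ft_force: [1.2, 0.7, 0.7]
opening: -0.0001
pos [ 0.2183 -0.5856  0.3013] fwd yaw deg -1.57 tilt [ 0.  0. -1.]
shift shares [ 0.014 -3.304 -1.727]
```

```bash
python3 -m jog '[[0,-0.4,-0.21,0,0,0],[0,-0.4,-0.21,0,0,0],[0,-0.4,-0.21,0,0,0],[0,-0.4,-0.21,0,0,0],[0,-0.4,-0.21,0,0,0],[0,-0.4,-0.21,0,0,0],[0,-0.4,-0.21,0,0,0],[0,-0.4,-0.21,0,0,0],[0,-0.1,-0.05,0,0,0],[0,0,0,0,0,0]]'
python3 - <<'E'
from plant import r
from h import *
im=r.grab_frame("wrist"); save("pics/w1.png",im,None,1.25)
im=r.grab_frame("top"); save("pics/top2.png",im,(170,140,490,270),2.5)
to(r,(0.40,-0.26,0.30))
cam=cm(r,"wrist")
for n,z in [("dispenser",0),("chute_foot",.015),("crest",.059),("jammed",.04)]:
    print(n,[("%.2f"%d["p"],np.round(d["at"]).tolist(),np.round(px2w(cam,d["at"],z),3)[:2].tolist()) for d in r.place_of("wrist",n)[:3]])
E
```

```text
clock: 3.45
position: [0.4009, -0.2593, 0.3015]
tool_rot: [-2.21, 0.026, 2.21]
ft_force: [-0.1, -0.2, 0.6]
opening: -0.0002
pos [ 0.4001 -0.2611  0.3014] fwd yaw deg -1.5 tilt [-0.    -0.001 -1.   ]
shift shares [ 0.014 -0.011  0.001]
dispenser [('0.82', [312.0, 72.0], [0.521, -0.256])]
chute_foot [('0.88', [315.0, 145.0], [0.418, -0.256])]
crest [('0.88', [313.0, 32.0], [0.567, -0.259])]
jammed [('0.70', [177.0, 18.0], [0.614, -0.072])]
```

View pics/w1.png

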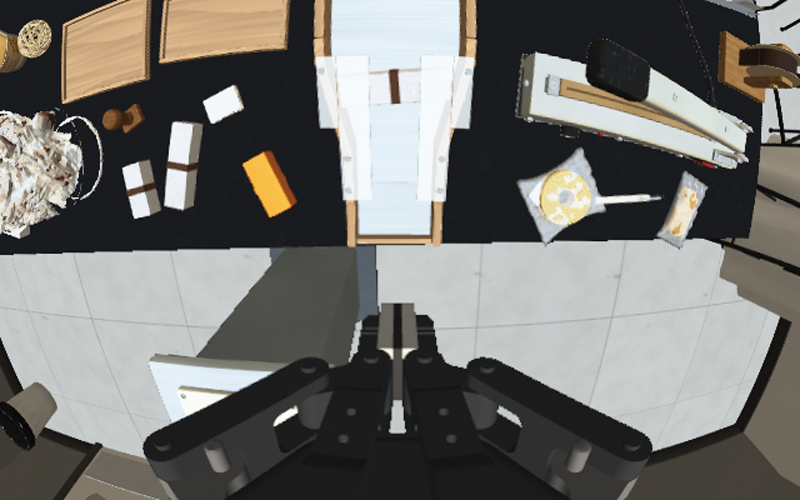

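The wrist view shows the jammed carton's band at about (316,69) raw, lying crosswise between the covers. The covers' slot runs from about (316,160) to (316,45). I'll go forward for a nearer look and locate the slot exactly.

```bash
python3 -m jog '[[0,0,-0.4,0,0,0],[0,0,-0.4,0,0,0],[0,0,0,0,0,0]]'
python3 - <<'E'
from plant import r
from h import *
im=r.grab_frame("wrist"); cam=cm(r,"wrist"); np.savez("w2.npz",im=im,**{k:cam[k] for k in cam})
save("pics/w2.png",im,(210,20,430,240),2.7)
to(r,(0.40,-0.26,0.30))
for n,z in [("dispenser",0),("chute_foot",.015),("crest",.059)]:
    print(n,[("%.2f"%d["p"],np.round(d["at"]).tolist(),np.round(px2w(cam,d["at"],z),3)[:2].tolist()) for d in r.place_of("wrist",n)[:3]])
E
```

```text
clock: 4.05
position: [0.4836, -0.264, 0.3013]
tool_rot: [-2.211, 0.031, 2.205]
ft_force: [-0.6, -0.9, -0.2]
opening: -0.0002
pos [ 0.4814 -0.2635  0.3008] fwd yaw deg -1.55 tilt [-0.  0. -1.]
shift shares [ 0.008 -0.013  0.815]
dispenser []
chute_foot [('0.58', [311.0, 203.0], [0.415, -0.251])]
crest [('0.61', [313.0, 95.0], [0.569, -0.259])]
```

View pics/w2.png

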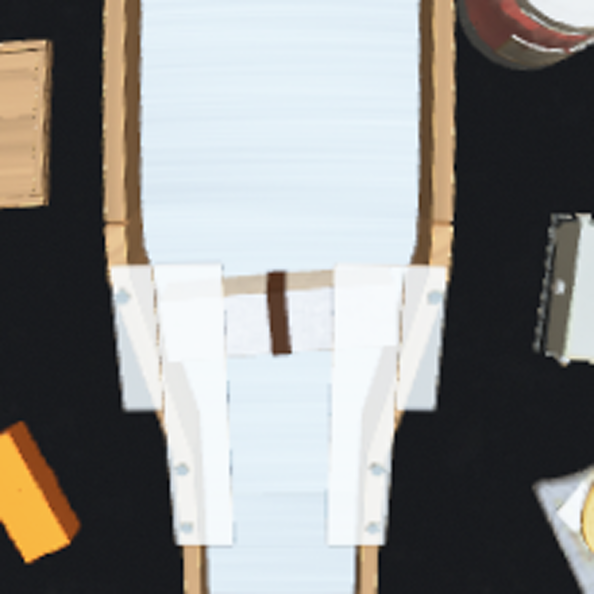

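Run:
```python
from h import *
d=np.load("w2.npz"); cam={k:d[k] for k in d.files if k!="im"}; cam["fish"]=True
for k in("fx","fy","cx","cy"): cam[k]=float(cam[k])
def c(x,y,z): return px2w(cam,(210+x/2.7,20+y/2.7),z)
th=np.radians(16)
print("shelf side outer L",c(105,20,.099)[:2],c(105,220,.099)[:2]," R",c(456,20,.099)[:2],c(453,225,.099)[:2])
print("inner top L",c(126,20,.099)[:2],c(126,220,.099)[:2]," R",c(433,20,.099)[:2],c(432,225,.099)[:2])
print("cover up L/R",c(223,265,.097)[:2],c(333,265,.097)[:2],"low",c(233,545,.057)[:2],c(328,545,.057)[:2])
# fit from correspondences
from scipy.optimize import least_squares
P=[((223,265),(25,23,97)),((333,265),(25,-23,97)),((233,545),(-114,23,57)),((328,545),(-114,-23,57))]
def res(q):
    x,y,a=q; o=[]
    for (u,v),l in P:
        l=np.array(l)/1000; w=np.array([x+l[0]*np.cos(a)-l[1]*np.sin(a),y+l[0]*np.sin(a)+l[1]*np.cos(a),l[2]])
        px=w2px(cam,w); o+=list((px-np.array([210+u/2.7,20+v/2.7])))
    return np.array(o)
s=least_squares(res,[.515,-.262,0]); print("fit",s.x,np.degrees(s.x[2]),np.round(res(s.x),1))
# carton: front(bottom) top edge pts and bands
for u,v in [(275,272),(281,354),(225,293),(333,290),(228,354),(332,350)]:
    print((u,v),c(u,v,.08)[:2],c(u,v,.05)[:2])
```

```text
shelf side outer L [ 0.64939964 -0.19124835] [ 0.56405271 -0.18844067]  R [ 0.64471587 -0.33461693] [ 0.55755998 -0.33135188]
inner top L [ 0.64846513 -0.20005686] [ 0.56342288 -0.19730201]  R [ 0.64432838 -0.32502883] [ 0.55748238 -0.32256122]
cover up L/R [ 0.54247515 -0.2364712 ] [ 0.54109835 -0.28164728] low [ 0.40276274 -0.23156084] [ 0.4014816  -0.27898734]
fit [ 0.51653625 -0.258381   -0.02725783] -1.561758431277994 [-0.3  0.3  0.4  0.2  0.5 -0.3 -0.5 -0.3]
(275, 272) [ 0.53774198 -0.25740496] [ 0.53589636 -0.25678092]
(281, 354) [ 0.50157156 -0.25890933] [ 0.49673973 -0.25840949]
(225, 293) [ 0.52933005 -0.23545256] [ 0.52678994 -0.23301614]
(333, 290) [ 0.52924356 -0.28224358] [ 0.52669631 -0.2836702 ]
(228, 354) [ 0.50232218 -0.23563078] [ 0.49755232 -0.23320907]
(332, 350) [ 0.50277622 -0.2813103 ] [ 0.49804384 -0.28265987]
```

```bash
python3 -m jog '[[0,0,0.1,0,1,0],[0,0,0.1,0,1,0],[0,0,0.1,0,1,0],[0,0,0.1,0,1,0],[0,0,0,0,1,0],[0,0,0,0,0,0]]'; python3 -c "
from plant import r
from h import *
to(r,(0.4405,-0.2563,0.156)); to(r,(0.4815,-.2574,.043))"
```

```text
clock: 4.85
position: [0.4378, -0.2612, 0.2967]
tool_rot: [-2.558, 0.037, 1.792]
ft_force: [-0.1, -1.4, 0.4]
opening: -0.0002
pos [ 0.4378 -0.2612  0.2967] fwd yaw deg -1.73 tilt [ 0.341 -0.009 -0.94 ]
shift shares [ 1.331 -0.049  0.456]
pos [ 0.4378 -0.2612  0.2967] fwd yaw deg -1.73 tilt [ 0.341 -0.009 -0.94 ]
shift shares [ 2.533 -0.049  0.457]
```

```bash
python3 -m jog '[[0.4,-0.05,0.25,0,0,0],[0.4,0,0.2,0,0,0],[0.4,0,0,0,0,0],[0.13,0,0,0,0,0],[0,0,0,0,0,0]]'
python3 - <<'E'
from plant import r
from h import *
im=r.grab_frame("wrist"); save("pics/w3.png",im,(160,0,480,280),2.1)
to(r,(0.4815,-.2574,.043))
E
```

```text
clock: 5.35
position: [0.444, -0.2562, 0.1556]
tool_rot: [-2.557, 0.032, 1.796]
ft_force: [0.4, -0.3, 0.2]
opening: -0.0001
pos [ 0.4444 -0.2567  0.157 ] fwd yaw deg -1.53 tilt [ 0.341 -0.008 -0.94 ]
shift shares [ 1.198 -0.002  0.041]
```

View pics/w3.png

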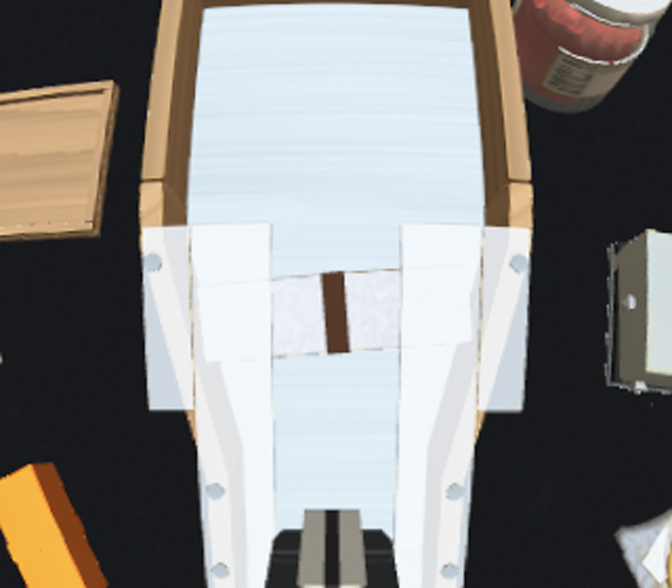

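The closed fingers at crop (331,550) line up with the slot at crop columns 272–400. The carton lies across, slightly yawed, with its band at (335,312). I'll insert.

```bash
python3 -m jog '[[0.3,0,0,0,0,0],[0.3,0,0,0,0,0],[0.2,0,0,0,0,0],[0.2,0,0,0,0,0],[0.15,0,0,0,0,0],[0,0,0,0,0,0]]'
python3 - <<'E'
from plant import r
from h import *
im=r.grab_frame("wrist"); save("pics/w4.png",im,(160,0,480,280),2.1)
to(r,(0.4815,-.2574,.043))
E
```

```text
clock: 6.0
position: [0.4845, -0.2581, 0.0494]
tool_rot: [-2.562, 0.034, 1.791]
ft_force: [-0.7, 0.1, 0.3]
opening: 0.0003
pos [ 0.4843 -0.2582  0.05  ] fwd yaw deg -1.52 tilt [ 0.344 -0.009 -0.939]
shift shares [ 0.056 -0.007  0.051]
```

View pics/w4.png

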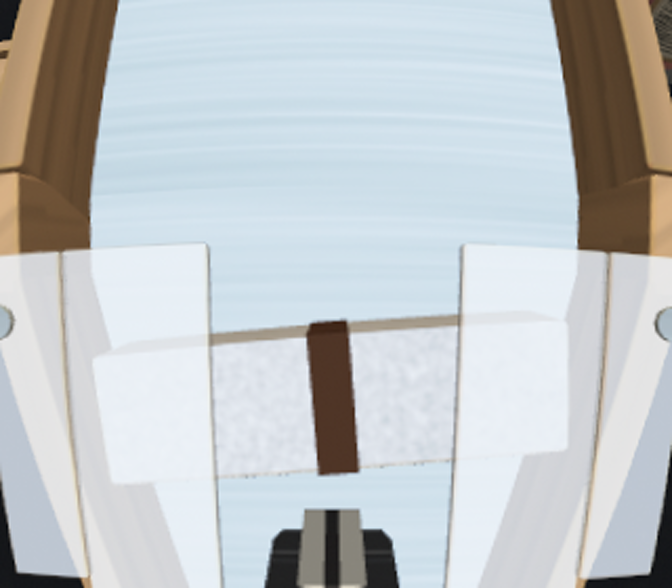

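```bash
python3 -m jog '[[0.06,0,0,0,0,0],[0.01,0,-0.12,0,0,0],[0.01,0,-0.12,0,0,0],[0.01,0,-0.12,0,0,0],[0.01,0,-0.12,0,0,0],[0,0,0,0,0,0]]'
python3 - <<'E'
from plant import r
from h import *
im=r.grab_frame("wrist"); save("pics/w5.png",im,(160,0,480,280),2.1)
to(r,(0.4815,-.2574,.043))
print(tool(r)[2]["ft_force"])
E
```

```text
clock: 6.65
position: [0.5338, -0.26, 0.0578]
tool_rot: [-2.566, 0.036, 1.789]
ft_force: [-0.1, 0.3, -0.3]
opening: 0.0001
pos [ 0.5327 -0.2594  0.0571] fwd yaw deg -1.5 tilt [ 0.344 -0.01  -0.939]
shift shares [-0.044 -0.007  0.529]
[-0.65664731 -0.35904712  0.07516746]
```

View pics/w5.png

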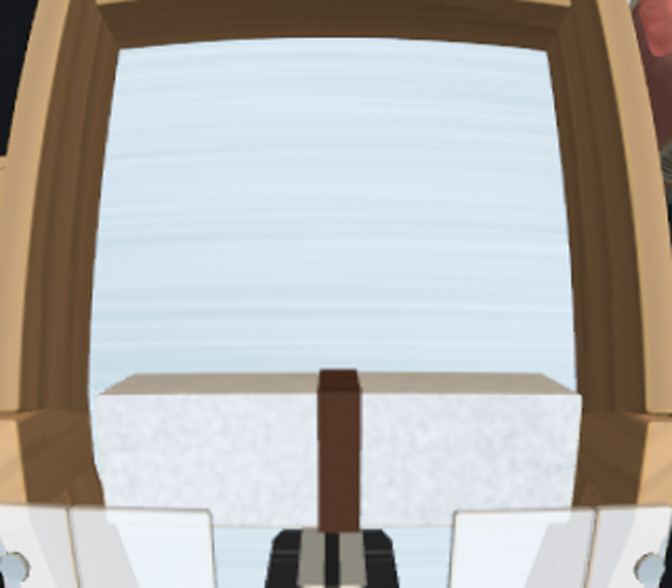

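```bash
python3 -m jog '[[0.01,0,-0.12,0,0,0],[0.01,0,-0.12,0,0,0],[0,0,-0.12,0,0,0],[0.03,0,-0.1,0,0,0],[0.04,0,-0.1,0,0,0],[0,0,0,0,0,0]]'
python3 - <<'E'
from plant import r
from h import *
im=r.grab_frame("wrist"); save("pics/w6.png",im,(160,0,480,280),2.1)
to(r,(0.4815,-.2574,.043))
print(tool(r)[2]["ft_force"])
E
```

```text
clock: 7.3
position: [0.5883, -0.2608, 0.0668]
tool_rot: [-2.562, 0.035, 1.792]
ft_force: [0.4, 0.1, 0.3]
opening: -0.0001
pos [ 0.5875 -0.2605  0.0665] fwd yaw deg -1.53 tilt [ 0.342 -0.009 -0.94 ]
shift shares [-0.142 -0.003  1.076]
[-0.03628103 -0.71619221  0.29610748]
```

View pics/w6.png

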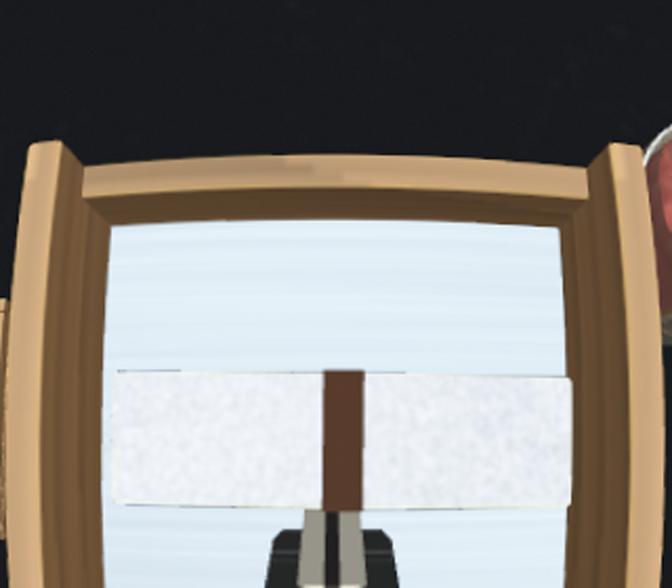

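The carton now lies square on the level shelf (crop 115–571 × 372–508). I'll withdraw, set the tool upright, and turn 90° for the grasp.

```bash
python3 -m jog '[[-0.1,0,0.05,0,0,0],[-0.4,0,0,0,0,0],[-0.4,0,0,0,0,0],[-0.4,0,0,0,0,0],[0,0,0,0,-1,0],[0,0,0,0,-1,0],[0,0,0,0,-1,0],[0,0,0,0,-1,0],[0,0,0,0,-1,0],[0,0,0,0,0,0]]' 0.3
python3 - <<'E'
from plant import r
from h import *
im=r.grab_frame("wrist"); save("pics/w7.png",im,(130,0,510,320),2.)
to(r,(0.6135,-.2635,.18)); cam=cm(r,"wrist")
print(np.round(r.sense()["joint_pos"],2))
for d in r.masks_of("wrist","jammed"):
    m=d["mask"].astype(np.uint8)
    pts=np.array([px2w(cam,(u,v),.087)[:2] for v,u in np.argwhere(m)],dtype=np.float32)
    print("%.2f"%d["p"],np.round(d["at"]),m.sum(),cv2.minAreaRect(pts))
E
```

```text
clock: 8.35
position: [0.5387, -0.2592, 0.1872]
tool_rot: [-2.208, 0.029, 2.208]
ft_force: [1.3, -0.1, -0.2]
opening: 0.0553
pos [ 0.538  -0.2589  0.1868] fwd yaw deg -1.52 tilt [ 0.001  0.    -1.   ]
shift shares [ 0.069  0.026 -0.756]
[-0.47  0.44  1.73  0.    0.98  1.13]
0.71 [320. 108.] 5097 ((0.6132438778877258, -0.2627711296081543), (0.1046154797077179, 0.031380657106637955), 88.34967041015625)
0.15 [317. 166.] 44076 ((0.5364068746566772, -0.2585064768791199), (0.15205171704292297, 0.2965944707393646), 88.16077423095703)
```

View pics/w7.png

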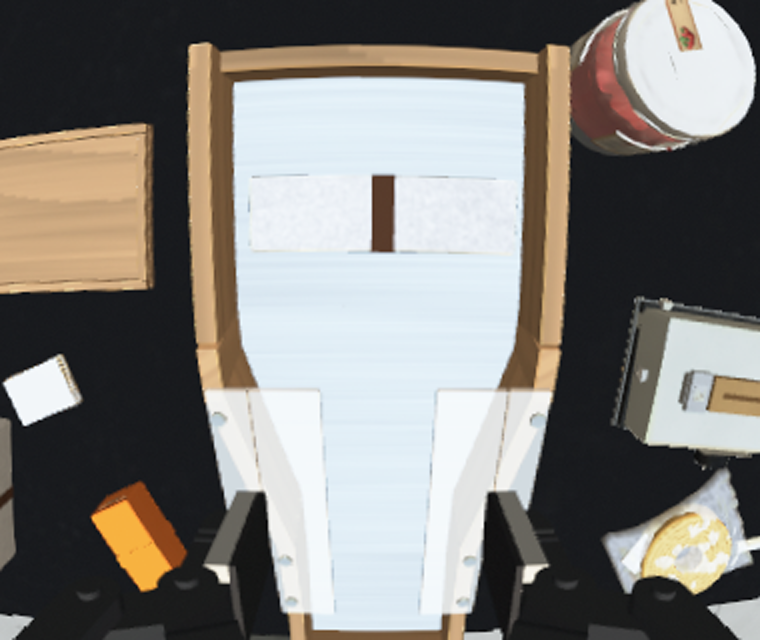

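```bash
python3 -m jog '[[0,0,-0.25,-1,0,0],[0,0,-0.25,-1,0,0],[0,0,-0.2,-1,0,0],[0,0,0,-1,0,0],[0,0,0,-1,0,0],[0,0,0,-1,0,0],[0,0,0,-1,0,0],[0,0,0,-1,0,0],[0,0,0,-1,0,0],[0,0,0,-1,0,0],[0,0,0,-1,0,0],[0,0,0,-1,0,0]]' 0.3;  python3 -m jog '[[0,0,0,-1,0,0],[0,0,0,-1,0,0],[0,0,0,-1,0,0],[0,0,0,-1,0,0],[0,0,0,-1,0,0],[0,0,0,-1,0,0],[0,0,0,-1,0,0],[0,0,0,-1,0,0],[0,0,0,-1,0,0],[0,0,0,-1,0,0],[0,0,0,-0.5,0,0],[0,0,0,0,0,0]]' ; python3 -c "
from plant import r
from h import *
to(r,(0.613,-.263,.062))"
```

```text
clock: 9.65
position: [0.6067, -0.2565, 0.1867]
tool_rot: [1.743, 0.75, -1.741]
ft_force: [0.5, 0.0, -0.6]
opening: 0.0555
clock: 10.85
position: [0.6069, -0.2566, 0.1868]
tool_rot: [1.23, 1.196, -1.229]
ft_force: [-0.5, -0.3, -0.4]
opening: 0.0554
pos [ 0.6069 -0.2566  0.1868] fwd yaw deg 88.43 tilt [ 0.     0.001 -1.   ]
shift shares [1.248 0.063 0.063]
```

```bash
python3 -m jog '[[0.2,0.06,0.06,0,0,0],[0.4,0,0,0,0,0],[0.4,0,0,0,0,0],[0.15,0,0,0,0,0],[0.1,0,0,0,0,0],[0,0,0,0,0,0]]';  python3 -c "
from plant import r
from h import *
im=r.grab_frame('wrist'); save('pics/w8.png',im,None,1.2)
to(r,(0.613,-.263,.062)); print(r.sense()['ft_force'])"
```

```text
clock: 11.45
position: [0.6135, -0.2627, 0.0615]
tool_rot: [1.23, 1.197, -1.23]
ft_force: [-0.0, 0.2, 0.4]
opening: 0.0555
pos [ 0.6144 -0.263   0.0627] fwd yaw deg 88.42 tilt [ 0.001 -0.    -1.   ]
shift shares [ 0.007 -0.014  0.   ]
[-0.51390124 -0.94648984  0.39011176]
```

View pics/w8.png

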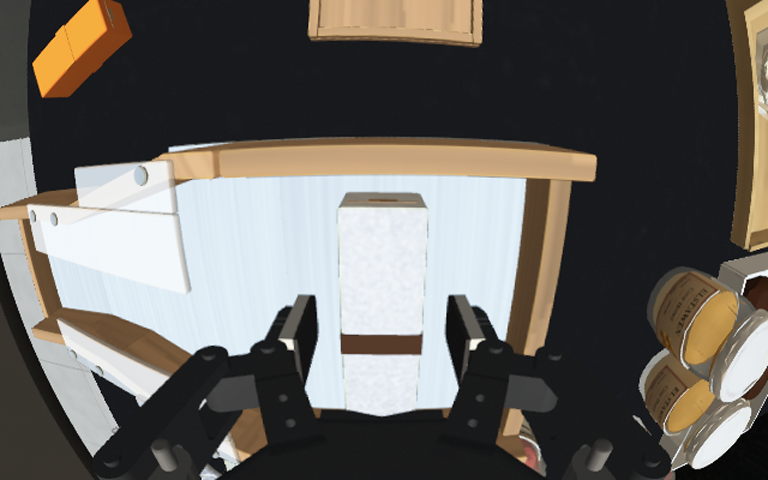

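The pads straddle the carton's band at (382,344), so I'll close and lift.

```bash
python3 -m jog '[[0,0,0,0,0,0],[0,0,0,0,0,0],[0,0,0,0,0,0],[0,0,0,0,0,0],[0,0,0,0,0,0],[0,0,0,0,0,0]]' -1; python3 -m jog '[[-0.1,0,0,0,0,0],[-0.3,0,0,0,0,0],[-0.4,0,0,0,0,0],[-0.4,0,0,0,0,0],[0,0,0,0,0,0]]'; python3 -c "
from plant import r
from h import *
im=r.grab_frame('wrist'); save('pics/w9.png',im,None,1.2)
to(r,(0.632,.137,.18)); print(r.sense()['ft_force'])"
```

```text
clock: 12.1
position: [0.6153, -0.2633, 0.0639]
tool_rot: [1.23, 1.193, -1.228]
ft_force: [0.6, 0.5, 6.2]
opening: 0.0293
clock: 12.6
position: [0.6174, -0.2642, 0.1892]
tool_rot: [1.231, 1.185, -1.224]
ft_force: [0.1, -0.3, -1.1]
opening: 0.0286
pos [ 0.6158 -0.2635  0.1862] fwd yaw deg 88.44 tilt [ 0.006 -0.003 -1.   ]
shift shares [ 0.051  0.052 -4.009]
[-1.19630626 -0.286211   -1.62409698]
```

View pics/w9.png

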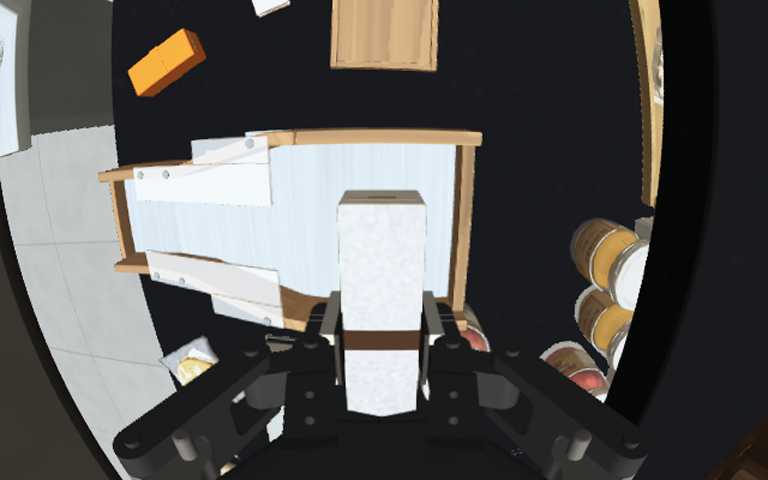

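```bash
python3 -m jog '[[-0.3,0,-0.3,0,0,0],[-0.2,0,-0.35,0,0,0],[0,0,-0.4,0,0,0],[0,0,-0.4,0,0,0],[0,0,-0.4,0,0,0],[0,0,-0.4,0,0,0],[0,0,-0.3,0,0,0],[0,0,0,0,0,0]]'
python3 - <<'E'
from plant import r
from h import *
im=r.grab_frame('wrist'); save('pics/w10.png',im,None,1.25); cam=cm(r,"wrist")
to(r,(0.632,.137,.18)); np.savez("w10.npz",im=im,**{k:cam[k] for k in cam})
for n in ["wide_tray","narrow_tray"]:
  for d in r.masks_of("wrist",n):
    m=d["mask"].astype(np.uint8)
    pts=np.array([px2w(cam,(u,v),.012)[:2] for v,u in np.argwhere(m)],dtype=np.float32)
    print(n,"%.2f"%d["p"],np.round(d["at"]),m.sum(),cv2.minAreaRect(pts))
  print([("%.2f"%d["p"],np.round(d["at"]).tolist(),np.round(px2w(cam,d["at"],0),3)[:2].tolist()) for d in r.place_of("wrist",n)[:3]])
E
```

```text
clock: 13.45
position: [0.6197, -0.0042, 0.2306]
tool_rot: [1.226, 1.201, -1.228]
ft_force: [0.2, 0.1, -1.7]
opening: 0.0287
pos [ 0.6199 -0.006   0.2307] fwd yaw deg 88.62 tilt [-0.002  0.    -1.   ]
shift shares [ 0.507  0.088 -1.432]
wide_tray 0.60 [328.  58.] 12791 ((0.6358118653297424, 0.12708157300949097), (0.1441376507282257, 0.12702398002147675), 89.8824691772461)
[('0.96', [329.0, 46.0], [0.637, 0.141])]
narrow_tray 0.84 [343. 153.] 2290 ((0.6311237215995789, -0.033331990242004395), (0.13159926235675812, 0.09025994688272476), 87.02206420898438)
[]
```

View pics/w10.png

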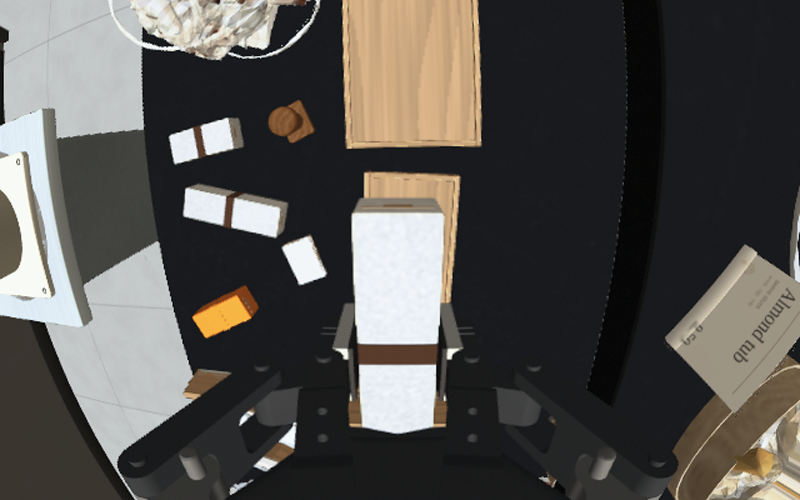

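Run:
```python
from h import *
d=np.load("w10.npz"); cam={k:d[k] for k in d.files if k!="im"}; cam["fish"]=True
for k in("fx","fy","cx","cy"): cam[k]=float(cam[k])
c=lambda x,y,z:np.round(px2w(cam,(x/1.25,y/1.25),z)[:2],4)
print("wide near",c(346,148,.012),c(481,147,.012)," far",c(344,5,.012),c(480,5,.012))
print("narrow near-far edge",c(364,172,.012),c(460,176,.012),c(452,300,.012))
print("bowl rim pts",c(320,8,.147),c(108,5,.147),c(215,58,.147))
```

```text
wide near [0.5734 0.0556] [0.6996 0.0543]  far [0.5753 0.1939] [0.7017 0.1928]
narrow near-far edge [0.5894 0.0322] [0.6795 0.0267] [ 0.6741 -0.1013]
bowl rim pts [0.5786 0.1483] [0.4183 0.1872] [0.5109 0.1258]
```

```bash
python3 - <<'E'
from h import *
from plant import r
d=np.load("w10.npz"); cam={k:d[k] for k in d.files if k!="im"}; cam["fish"]=True
for k in("fx","fy","cx","cy"): cam[k]=float(cam[k])
c=lambda x,y,z:np.round(px2w(cam,(x/1.25,y/1.25),z)[:2],4)
print(tool(r)[0],c(397,354,.254), c(355,212,.254),c(442,212,.254))
E
python3 -m jog '[[0,0,0,1,0,0],[0,0,0,1,0,0],[0,0,0,1,0,0],[0,0,0,1,0,0],[0,0,0,1,0,0],[0,0,0,1,0,0],[0,0,0,1,0,0],[0,0,0,1,0,0],[0,0,0,1,0,0],[0,0,0,1,0,0],[0,0,0,1,0,0],[0,0,0,1,0,0]]' ;  python3 -m jog '[[0,0,0,1,0,0],[0,0,0,1,0,0],[0,0,0,1,0,0],[0,0,0,1,0,0],[0,0,0,1,0,0],[0,0,0,1,0,0],[0,0,0,1,0,0],[0,0,0,1,0,0],[0,0,0,1,0,0],[0,0,0,1,0,0],[0,0,0,0.3,0,0],[0,0,0,0,0,0]]' ; python3 -c "
from plant import r
from h import *
im=r.grab_frame('wrist'); save('pics/w11.png',im,None,1.2)
to(r,(0.6375,.087,.015))"
```

```text
[ 0.6205283  -0.00886588  0.23136447] [ 0.6199 -0.0058] [0.6079 0.0471] [0.6355 0.0465]
clock: 14.9
position: [0.6207, -0.0092, 0.2316]
tool_rot: [1.814, 0.664, -1.815]
ft_force: [0.8, 0.6, -1.0]
opening: 0.0288
clock: 16.1
position: [0.6208, -0.0087, 0.2318]
tool_rot: [-2.214, 0.015, 2.215]
ft_force: [0.2, 0.7, -0.9]
opening: 0.0284
pos [ 0.6208 -0.0085  0.2318] fwd yaw deg -0.73 tilt [-0. -0. -1.]
shift shares [ 2.168 -0.957 -0.155]
```

View pics/w11.png

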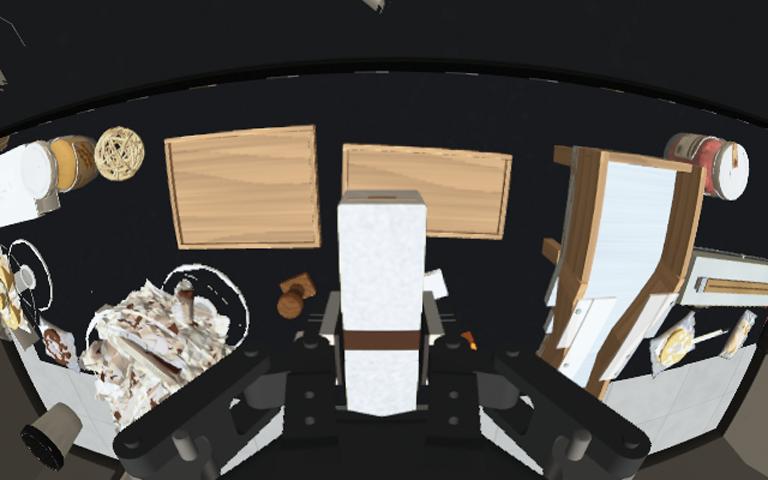

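Run:
```python
from h import *
from plant import r
cam=cm(r,"wrist")
c=lambda x,y,z:np.round(px2w(cam,(x/1.2,y/1.2),z)[:2],4)
print([c(*p,.012) for p in [(165,140),(315,125),(320,248),(179,250)]])
print("narrow",[c(*p,.012) for p in [(344,144),(512,155),(502,240)]])
for z in (.147,.055,.0): print(z,c(245,310,z),c(205,265,z),c(165,275,z),c(92,330,z))
```

```text
[array([0.6972, 0.2258]), array([0.6984, 0.0556]), array([0.5723, 0.0569]), array([0.571 , 0.2263])]
narrow [array([0.6787, 0.0277]), array([ 0.6688, -0.1405]), array([ 0.5784, -0.1356])]
0.147 [0.5721 0.0926] [0.6074 0.1186] [0.5988 0.1564] [0.5391 0.2641]
0.055 [0.5205 0.1336] [0.5702 0.1702] [0.558  0.2233] [0.4742 0.3746]
0.0 [0.4896 0.1581] [0.5479 0.201 ] [0.5336 0.2633] [0.4355 0.4406]
```

```bash
python3 -m jog '[[0,-0.4,-0.04,0,0,0],[0,-0.4,-0.04,0,0,0],[0,-0.4,-0.04,0,0,0],[0,-0.3,-0.02,0,0,0],[0,0,0,-0.1,0,0],[0,0,0,0,0,0]]'; python3 -c "
from plant import r
from h import *
to(r,(0.636,.141,.0115))"
```

```text
clock: 16.75
position: [0.6367, 0.1423, 0.2317]
tool_rot: [-2.219, 0.005, 2.22]
ft_force: [-0.3, 0.0, -0.4]
opening: 0.0286
pos [0.6367 0.1423 0.2317] fwd yaw deg -0.22 tilt [-0. -0. -1.]
shift shares [2.202 0.012 0.006]
```

```bash
python3 -m jog '[[0.4,0,0,0,0,0],[0.4,0,0,0,0,0],[0.4,0,0,0,0,0],[0.4,0,0,0,0,0],[0.3,0,0,0,0,0],[0.1,0,0,0,0,0],[0.1,0,0,0,0,0],[0.07,0,0,0,0,0],[0,0,0,0,0,0]]'; python3 -c "
from plant import r
from h import *
im=r.grab_frame('wrist'); save('pics/w12.png',im,None,1.2)
to(r,(0.636,.141,.0115));print(r.sense()['ft_force'])"
```

```text
clock: 17.65
position: [0.6373, 0.1418, 0.0153]
tool_rot: [-2.219, 0.007, 2.217]
ft_force: [0.1, -0.1, -0.1]
opening: 0.0286
pos [0.6375 0.142  0.0158] fwd yaw deg -0.36 tilt [ 0.001  0.    -1.   ]
shift shares [0.043 0.01  0.015]
[-0.27060308 -0.43385859 -1.12862646]
```

View pics/w12.png

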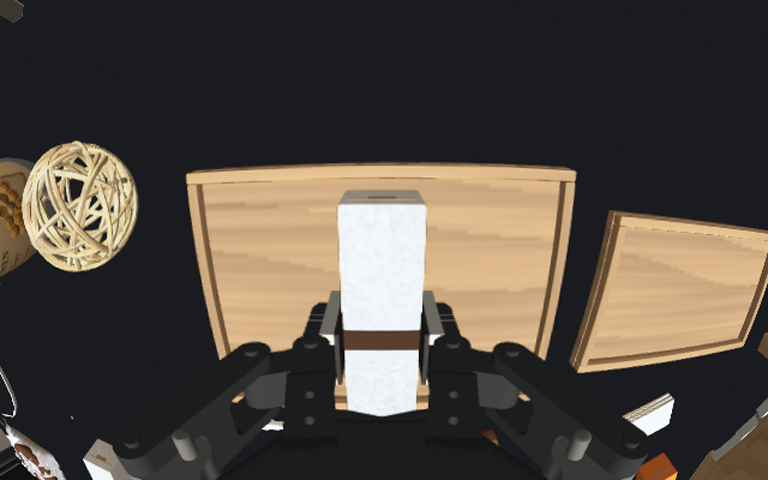

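```bash
python3 -m jog '[[0.03,0,0.01,0,0,0],[0.015,0,0,0,0,0],[0,0,0,0,0,0]]'; python3 -m jog '[[0,0,0,0,0,0],[0,0,0,0,0,0],[0,0,0,0,0,0]]' 0.1;python3 -m jog '[[-0.2,0,0,0,0,0],[-0.4,0,0,0,0,0],[-0.4,0,0,0,0,0],[-0.4,0,0,0,0,0],[-0.4,0,0.2,0,0,0],[0,0,0,0,0,0]]'
python3 - <<'E'
from plant import r
from h import *
im=r.grab_frame('wrist'); save('pics/w13.png',im,None,1.2); cam=cm(r,"wrist")
for n in ["long_a","short_a"]:
  for d in r.masks_of("wrist",n):
    m=d["mask"].astype(np.uint8)
    pts=np.array([px2w(cam,(u,v),.031)[:2] for v,u in np.argwhere(m)],dtype=np.float32)
    print(n,"%.2f"%d["p"],np.round(d["at"]),m.sum(),cv2.minAreaRect(pts))
E
```

```text
clock: 18.0
position: [0.6359, 0.1421, 0.0107]
tool_rot: [-2.219, 0.007, 2.218]
ft_force: [0.0, -0.8, -1.5]
opening: 0.0288
clock: 18.3
position: [0.636, 0.1421, 0.0106]
tool_rot: [-2.219, 0.007, 2.218]
ft_force: [0.7, 1.3, -0.1]
opening: 0.047
clock: 18.9
position: [0.6175, 0.1428, 0.1965]
tool_rot: [-2.227, 0.005, 2.208]
ft_force: [0.9, -0.9, 1.0]
opening: 0.0465
long_a 0.82 [432. 276.] 903 ((0.49659717082977295, 0.005211414769291878), (0.042937442660331726, 0.048775430768728256), 72.94612884521484)
long_a 0.57 [634. 135.] 258 ((0.692457377910614, -0.3366498053073883), (0.03203209117054939, 0.051522884517908096), 6.992416858673096)
long_a 0.55 [150. 289.] 1007 ((0.46033719182014465, 0.3692387342453003), (0.041939686983823776, 0.09254898875951767), 75.13960266113281)
short_a 0.97 [493. 300.] 843 ((0.4382460415363312, -0.09798555076122284), (0.09338514506816864, 0.03899771347641945), 24.80387306213379)
short_a 0.83 [364. 318.] 567 ((0.44167402386665344, 0.08598379790782928), (0.08531897515058517, 0.019054030999541283), 10.5692777633667)
```

View pics/w13.png

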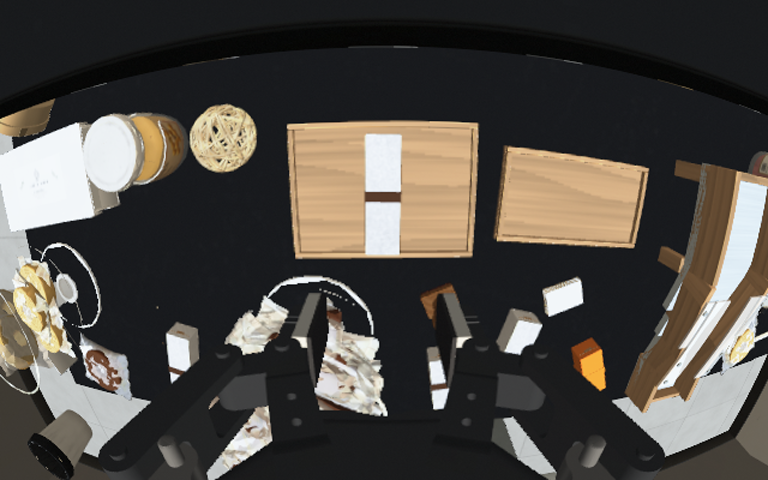

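The jammed carton lies square in the wide tray's middle slot, crop (382,195). Next I'll look at the loose cartons from nearer.

```bash
python3 -m jog '[[-0.4,0.1,0,0,0,0],[-0.4,0.2,0.2,0,0,0],[-0.2,0.2,0.4,0,0,0],[0,0.2,0.4,0,0,0],[0,0.2,0.4,0,0,0],[0,0.2,0.4,0,0,0],[0,0,0.4,0,0,0],[0,0,0,0,0,0]]'
python3 - <<'E'
from plant import r
from h import *
im=r.grab_frame('wrist'); save('pics/w14.png',im,None,1.2); cam=cm(r,"wrist"); to(r,(.45,0,.03))
np.savez("w14.npz",im=im,**{k:cam[k] for k in cam})
for n in ["long_a","short_a"]:
  for d in r.masks_of("wrist",n):
    m=d["mask"].astype(np.uint8)
    pts=np.array([px2w(cam,(u,v),.02)[:2] for v,u in np.argwhere(m)],dtype=np.float32)
    print(n,"%.2f"%d["p"],np.round(d["at"]),m.sum(),cv2.minAreaRect(pts))
E
```

```text
clock: 19.85
position: [0.39, 0.0329, 0.2883]
tool_rot: [-2.211, 0.008, 2.225]
ft_force: [0.8, 0.4, 0.3]
opening: 0.0469
pos [0.393  0.0332 0.2891] fwd yaw deg -0.39 tilt [-0.003 -0.    -1.   ]
shift shares [ 2.59   0.328 -0.579]
long_a 0.71 [340. 112.] 1930 ((0.4592479169368744, 0.004390483722090721), (0.03393561393022537, 0.1069587916135788), 75.54878234863281)
long_a 0.64 [ 98. 155.] 599 ((0.43481481075286865, 0.3842986524105072), (0.048427414149045944, 0.11038045585155487), 78.45526885986328)
short_a 0.70 [423. 135.] 1329 ((0.4267113506793976, -0.10946308076381683), (0.07668082416057587, 0.03946518525481224), 23.105730056762695)
short_a 0.56 [286. 131.] 1289 ((0.4333653151988983, 0.0767250657081604), (0.07274585962295532, 0.033513400703668594), 5.759201526641846)
short_a 0.36 [520.  83.] 16761 ((0.5243663787841797, -0.2989863157272339), (0.23728351294994354, 0.35086554288864136), 88.32263946533203)
```

View pics/w14.png

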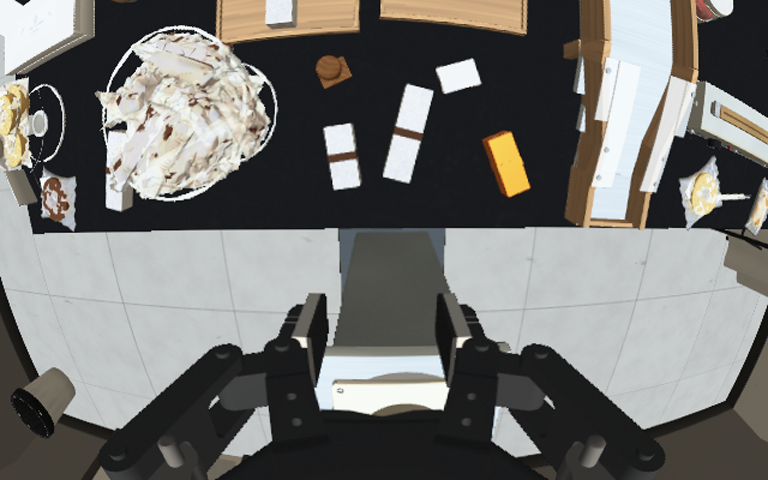

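Run:
```python
from h import *
d=np.load("w14.npz"); save("pics/w14c.png",d["im"],(250,30,450,190),4)
```

```text
(no output)
```

View pics/w14c.png

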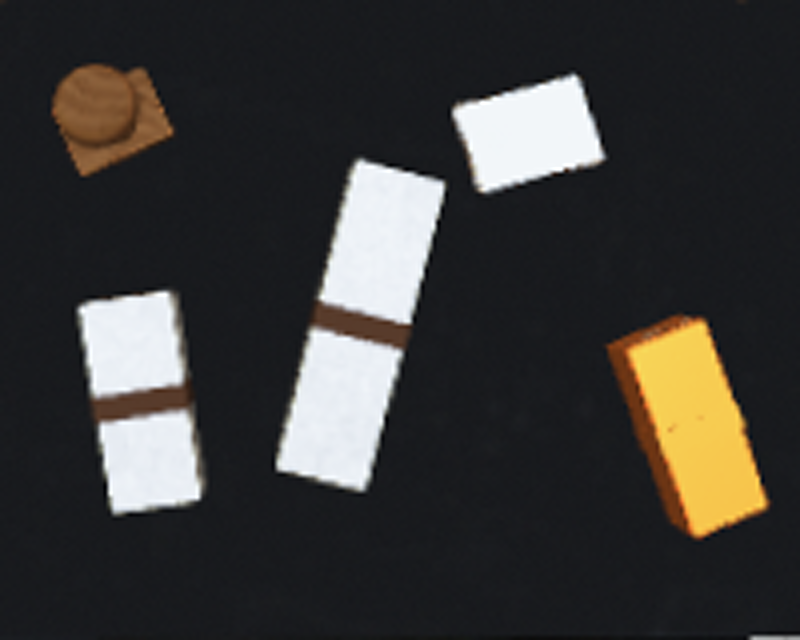

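Candidates, in raw pixels: (340,112) is white and banded with proportions of about 3.5:1, so long. (286,131) is white and banded at about 2.3:1, so short. (423,135) is the orange decoy and (382,63) is the plain label stack; neither is meant.

Run:
```python
from h import *
d=np.load("w14.npz"); cam={k:d[k] for k in d.files if k!="im"}; cam["fish"]=True
for k in("fx","fy","cx","cy"): cam[k]=float(cam[k])
for n,P in {"long":[(355,158),(445,182),(367,492),(276,469)],"short":[(78,305),(174,291),(203,500),(113,515)],"label":[(453,107),(578,74),(606,157),(481,193)]}.items():
    z=.028 if n!="label" else .01
    q=np.array([px2w(cam,(250+x/4,30+y/4),z)[:2] for x,y in P])
    e=(q[0]+q[1]-q[2]-q[3])/2
    print(n,q.mean(0),"len",np.linalg.norm(e),"wid",np.linalg.norm(q[1]-q[0]),np.linalg.norm(q[2]-q[3]),"yaw",np.degrees(np.arctan2(e[1],e[0])))
    print(np.round(q,3).tolist())
from plant import r
to(r,(.456,.005,.14))
```

```text
long [0.45824008 0.00452003] len 0.10528739265150212 wid 0.029838233542082898 0.03096560444441099 yaw -13.936322878817224
[[0.513, 0.006], [0.506, -0.023], [0.403, 0.002], [0.411, 0.032]]
short [0.43338534 0.0757935 ] len 0.07010360064035143 wid 0.03151139379344701 0.030454631679375257 yaw 7.209693445610436
[[0.466, 0.096], [0.47, 0.065], [0.401, 0.056], [0.396, 0.086]]
label [ 0.52572762 -0.05433801] len 0.03067857524126573 wid 0.04542675092686217 0.045989243741404374 yaw 18.298701884681403
[[0.533, -0.028], [0.547, -0.071], [0.519, -0.081], [0.504, -0.037]]
pos [0.3958 0.0335 0.2899] fwd yaw deg -0.36 tilt [-0. -0. -1.]
shift shares [ 1.499  0.281 -0.604]
```

```bash
python3 -m jog '[[0.3,0.15,-0.3,1,0,0],[0.3,0.15,-0.25,1,0,0],[0.3,0,0,1,0,0],[0.3,0,0,0.4,0,0],[0.3,0,0,0,0,0],[0,0,0,0,0,0]]' 0.15; python3 -c "
from plant import r
from h import *
to(r,(0.4582,.0045,.010))"
```

```text
clock: 20.6
position: [0.4472, 0.0016, 0.1365]
tool_rot: [-2.084, 0.257, 2.101]
ft_force: [-0.0, -0.0, -0.7]
opening: 0.0493
pos [0.4472 0.0016 0.1365] fwd yaw deg -13.94 tilt [-0.008  0.    -1.   ]
shift shares [ 1.264 -0.057 -0.109]
```

```bash
python3 -m jog '[[0.3,-0.06,-0.11,0,0,0],[0.4,0,0,0,0,0],[0.3,0,0,0,0,0],[0.2,0,0,0,0,0],[0.06,0,0,0,0,0],[0,0,0,0,0,0]]'; python3 -c "
from plant import r
from h import *
to(r,(0.4582,.0045,.010))
im=r.grab_frame('wrist'); save('pics/w15.png',im,None,1.2)"
```

```text
clock: 21.2
position: [0.4617, 0.0047, 0.0142]
tool_rot: [-2.091, 0.256, 2.093]
ft_force: [0.3, 0.5, 0.2]
opening: 0.0495
pos [0.4617 0.0047 0.0142] fwd yaw deg -13.94 tilt [-0.001  0.    -1.   ]
shift shares [0.042 0.01  0.033]
```

View pics/w15.png

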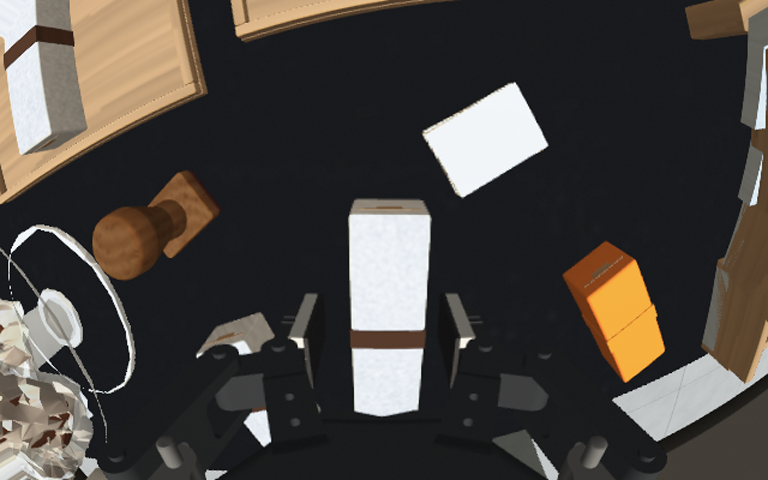

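```bash
python3 -m jog '[[0.035,0.02,0.02,0,0,0],[0,0,0,0,0,0]]'; python3 -m jog '[[0,0,0,0,0,0],[0,0,0,0,0,0],[0,0,0,0,0,0],[0,0,0,0,0,0],[0,0,0,0,0,0]]' -1; python3 -m jog '[[-0.1,0,0,0,0,0],[-0.3,0,0,0,0,0],[-0.4,0,0,0,0,0],[-0.4,0,0,0,0,0],[-0.4,0,0,0,0,0],[-0.4,0,0,-1,0,0],[0,0,0,-1,0,0],[0,0,0,-1,0,0],[0,0,0,-0.4,0,0],[0,0,0,0,0,0]]'; python3 -c "
from plant import r
from h import *
im=r.grab_frame('wrist'); save('pics/w16.png',im,None,1.2)
to(r,(0.636,.089,.21)); print(r.sense()['ft_force'])"
```

```text
clock: 21.45
position: [0.4589, 0.003, 0.0116]
tool_rot: [-2.093, 0.256, 2.091]
ft_force: [-0.1, 0.5, 0.3]
opening: 0.0488
clock: 21.95
position: [0.459, 0.0032, 0.0118]
tool_rot: [-2.093, 0.256, 2.091]
ft_force: [0.2, -1.1, 9.1]
opening: 0.0284
clock: 22.95
position: [0.4582, 0.0032, 0.2111]
tool_rot: [-2.218, 0.008, 2.218]
ft_force: [0.7, 0.8, -1.4]
opening: 0.0283
pos [0.4582 0.0032 0.2109] fwd yaw deg -0.43 tilt [-0.  0. -1.]
shift shares [ 0.009 -0.872 -1.771]
[ 0.07556781  0.37773328 -1.39411123]
```

View pics/w16.png

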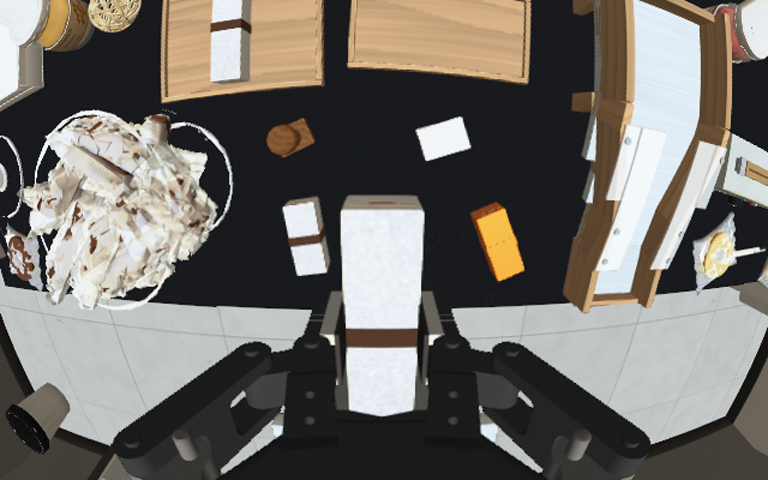

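```bash
python3 -m jog '[[0,-0.22,-0.4,0,0,0],[0,-0.22,-0.4,0,0,0],[0,-0.22,-0.4,0,0,0],[0,-0.21,-0.4,0,0,0],[0,0,-0.17,0,0,0],[0,0,0,0,0,0],[0.4,0,0,0,0,0],[0.4,0,0,0,0,0],[0.4,0,0,0,0,0],[0.4,0,0,0,0,0],[0,0,0,0,0,0]]'; python3 -c "
from plant import r
from h import *
im=r.grab_frame('wrist'); save('pics/w17.png',im,None,1.2)
to(r,(0.636,.089,.018)); print(r.sense()['ft_force'])"
```

```text
clock: 24.1
position: [0.6303, 0.088, 0.0453]
tool_rot: [-2.205, 0.01, 2.232]
ft_force: [-0.6, -0.2, -0.8]
opening: 0.0287
pos [0.6327 0.0884 0.0484] fwd yaw deg -0.42 tilt [-0.007 -0.001 -1.   ]
shift shares [ 0.303 -0.007 -0.035]
[ 0.19798755 -0.07135336 -0.20356539]
```

View pics/w17.png

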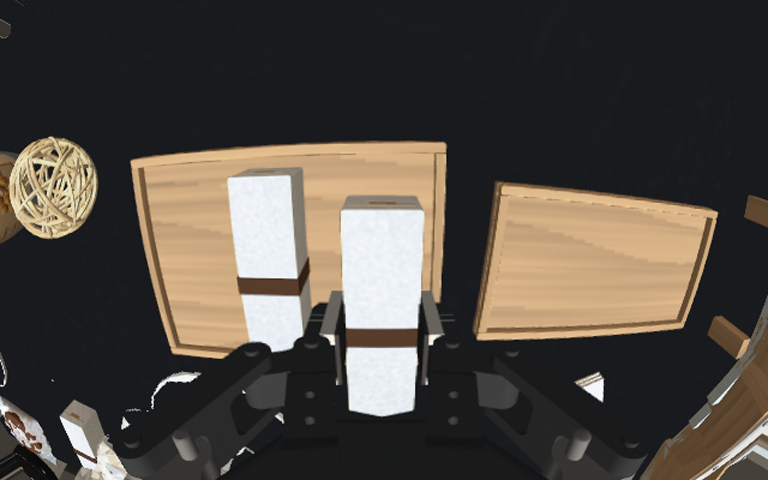

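```bash
python3 -m jog '[[0.15,0,0,0,0,0],[0.1,0,0,0,0,0],[0,0,0,0,0,0],[0,0,0,0,0,0]]'; python3 -c "
from plant import r
from h import *
to(r,(0.636,.089,.018)); print(r.sense()['ft_force'])"
```

```text
clock: 24.55
position: [0.6365, 0.0891, 0.0266]
tool_rot: [-2.219, 0.007, 2.217]
ft_force: [-0.4, 0.7, -1.1]
opening: 0.0288
pos [0.6365 0.0891 0.0266] fwd yaw deg -0.36 tilt [ 0.001  0.    -1.   ]
shift shares [0.086 0.001 0.005]
[-0.40101032  0.6607743  -1.1017851 ]
```

```bash
python3 -m jog '[[0.05,0,0,0,0,0],[0.03,0,0,0,0,0],[0.015,0,0,0,0,0],[0,0,0,0,0,0]]'; python3 -m jog '[[0,0,0,0,0,0],[0,0,0,0,0,0],[0,0,0,0,0,0]]' -0.1;python3 -m jog '[[-0.2,0,0,0,0,0],[-0.4,0,0,0,0,0],[-0.4,0,0,0,0,0],[-0.4,0,0,0,0,0],[-0.4,0,0.2,0,0,0],[0,0,0,0,0,0]]'
python3 - <<'E'
from plant import r
from h import *
im=r.grab_frame('wrist'); save('pics/w18.png',im,None,1.2)
E
```

```text
clock: 24.95
position: [0.6361, 0.0891, 0.0168]
tool_rot: [-2.218, 0.007, 2.219]
ft_force: [-2.5, -0.2, 3.7]
opening: 0.0284
clock: 25.25
position: [0.6362, 0.0891, 0.0163]
tool_rot: [-2.218, 0.007, 2.218]
ft_force: [0.1, 0.4, 0.0]
opening: 0.0382
clock: 25.85
position: [0.6177, 0.0896, 0.2022]
tool_rot: [-2.227, 0.005, 2.209]
ft_force: [1.0, -0.3, 1.3]
opening: 0.0382
```

View pics/w18.png

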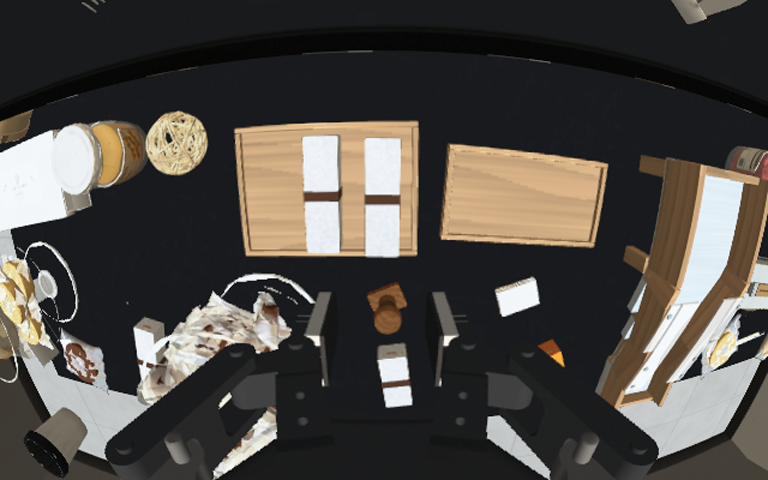

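Both long cartons lie in the tray. Next is the short one, crop (395,375).

```bash
python3 -m jog '[[-0.2,0,0.4,-1,0,0],[-0.2,0,0.4,-0.9,0,0],[0,0,0.4,0,0,0],[0,0.1,0.4,0,0,0],[0,0.05,0.4,0,0,0],[0,0.1,0.2,0,0,0],[0,0,0,0,0,0]]' 0.15
python3 - <<'E'
from plant import r
from h import *
im=r.grab_frame('wrist'); save('pics/w19.png',im,None,1.2);  save("pics/w19c.png",im,(220,60,420,220),4); cam=cm(r,"wrist"); to(r,(.4334,.0758,.14))
np.savez("w19.npz",im=im,**{k:cam[k] for k in cam})
print(np.linalg.inv(cam["world_to_cam"])[:3,3])
for n in ["short_a"]:
  for d in r.masks_of("wrist",n):
    m=d["mask"].astype(np.uint8)
    pts=np.array([px2w(cam,(u,v),.02)[:2] for v,u in np.argwhere(m)],dtype=np.float32)
    print(n,"%.2f"%d["p"],np.round(d["at"]),m.sum(),cv2.minAreaRect(pts))
E
```

```text
clock: 26.6
position: [0.3973, 0.0436, 0.2351]
tool_rot: [2.152, 0.135, -2.16]
ft_force: [0.4, 0.4, 0.1]
opening: 0.0494
pos [0.3995 0.0441 0.2357] fwd yaw deg 7.19 tilt [-0.001 -0.    -1.   ]
shift shares [ 0.956 -0.272 -0.377]
[0.47776838 0.05463655 0.37814303]
short_a 0.63 [296. 140.] 1627 ((0.4328050911426544, 0.07690262049436569), (0.07081633061170578, 0.032665252685546875), 6.361382961273193)
short_a 0.58 [442. 164.] 1702 ((0.4253362715244293, -0.10937775671482086), (0.0776883214712143, 0.041987113654613495), 23.13496971130371)
```

View pics/w19.png

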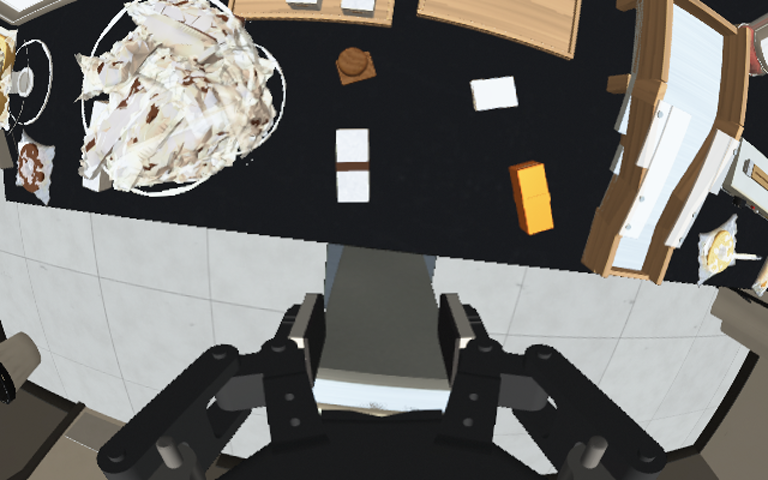

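The short carton hasn't moved: raw (294,138), 71×33 mm. I'll approach.

```bash
python3 -m jog '[[0.3,-0.15,-0.2,0,0,0],[0.3,-0.12,-0.17,0,0,0],[0.36,0,0,0,0,0],[0.4,0,0,0,0,0],[0.4,0,0,0,0,0],[0.3,0,0,0,0,0],[0,0,0,0,0,0],[0,0,0,0,0,0]]'; python3 -c "
from plant import r
from h import *
to(r,(0.433,.0763,.011))
im=r.grab_frame('wrist'); save('pics/w20.png',im,None,1.2)"
```

```text
clock: 27.5
position: [0.4342, 0.0762, 0.0298]
tool_rot: [2.154, 0.137, -2.158]
ft_force: [0.4, -0.4, -0.2]
opening: 0.0493
pos [0.4342 0.0762 0.0298] fwd yaw deg 7.26 tilt [-0.002 -0.    -1.   ]
shift shares [ 0.188 -0.003  0.011]
```

View pics/w20.png

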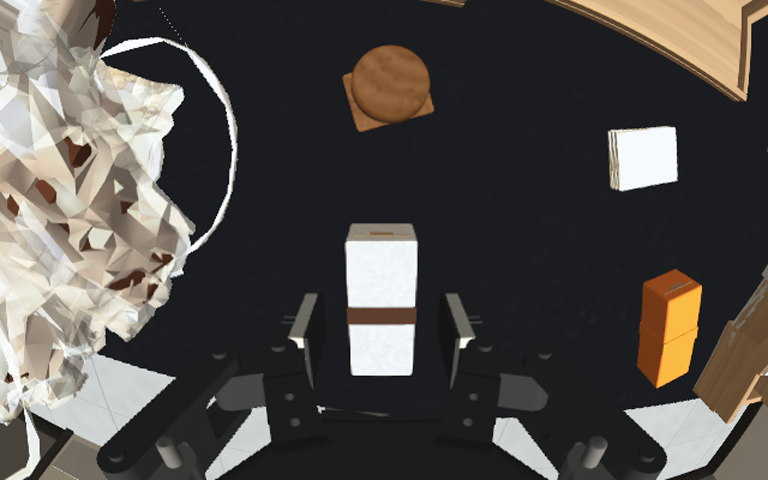

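```bash
python3 -m jog '[[0.1,0,0,0,0,0],[0.09,0,0.01,0,0,0],[0,0,0,0,0,0],[0,0,0,0,0,0]]'; python3 -m jog '[[0,0,0,0,0,0],[0,0,0,0,0,0],[0,0,0,0,0,0],[0,0,0,0,0,0],[0,0,0,0,0,0]]' -1; python3 -m jog '[[-0.1,0,0,0,0,0],[-0.3,0,0,0,0,0],[-0.4,0,0,0,0,0],[-0.4,0,0,0,0,0],[-0.4,0,0,0,0,0],[-0.4,0,0,1,0,0],[0,0,0,1,0,0],[0,0,0,0.6,0,0],[0,0,0,0,0,0]]'; python3 -c "
from plant import r
from h import *
im=r.grab_frame('wrist'); save('pics/w21.png',im,None,1.2)
to(r,(0.6296,-.0558,.21)); print(r.sense()['ft_force'])"
```

```text
clock: 27.95
position: [0.4327, 0.0757, 0.0115]
tool_rot: [2.156, 0.136, -2.156]
ft_force: [0.1, 0.7, 0.0]
opening: 0.049
clock: 28.45
position: [0.433, 0.0758, 0.012]
tool_rot: [2.157, 0.136, -2.155]
ft_force: [-1.6, 0.1, 6.4]
opening: 0.0289
clock: 29.35
position: [0.4326, 0.0757, 0.2124]
tool_rot: [-2.195, 0.061, 2.192]
ft_force: [-0.3, -0.3, -0.8]
opening: 0.0284
pos [0.4325 0.0757 0.212 ] fwd yaw deg -3.1 tilt [ 0.001  0.    -1.   ]
shift shares [ 0.021  1.207 -2.04 ]
[-0.53870481 -1.21775103 -0.40096619]
```

View pics/w21.png

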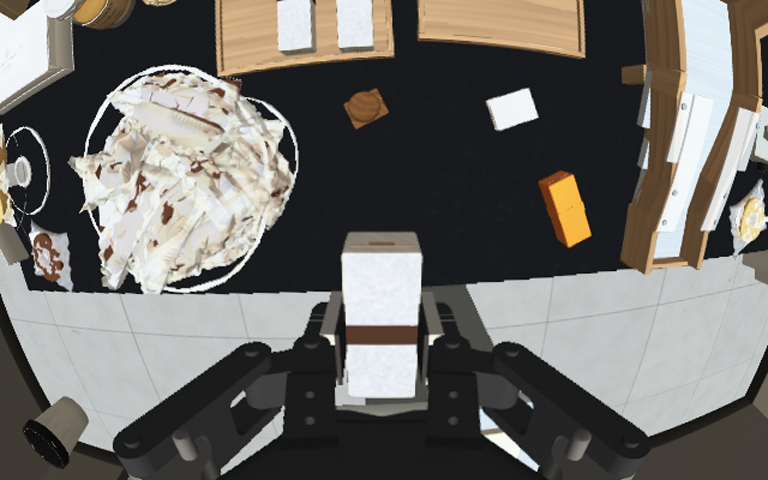

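```bash
python3 -m jog '[[0,0.24,-0.4,0,0,0],[0,0.24,-0.4,0,0,0],[0,0.24,-0.4,0,0,0],[0,0.24,-0.4,0,0,0],[0,0.23,-0.4,0,0,0],[0,0,-0.03,0,0,0],[0,0,0,0,0,0]]';  python3 - <<'E'
from plant import r
from h import *
im=r.grab_frame('wrist'); save('pics/w22.png',im,(230,0,550,240),2.4); cam=cm(r,"wrist")
to(r,(0.629,-.055,.018));np.savez("w22.npz",im=im,**{k:cam[k] for k in cam})
E
```

```text
clock: 30.1
position: [0.629, -0.0549, 0.2104]
tool_rot: [-2.191, 0.061, 2.195]
ft_force: [0.2, 0.3, -0.5]
opening: 0.0284
pos [ 0.628  -0.0542  0.2105] fwd yaw deg -3.14 tilt [-0.002  0.    -1.   ]
shift shares [ 1.925  0.008 -0.015]
```

View pics/w22.png

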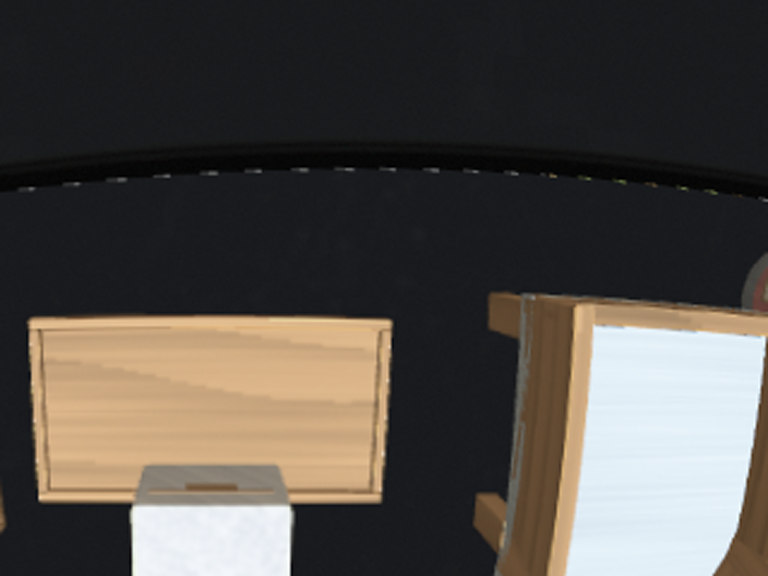

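```bash
python3 - <<'E'
from h import *
d=np.load("w22.npz"); cam={k:d[k] for k in d.files if k!="im"}; cam["fish"]=True
for k in("fx","fy","cx","cy"): cam[k]=float(cam[k])
q=np.array([px2w(cam,(230+x/2.4,y/2.4),.012)[:2] for x,y in [(29,318),(392,320),(382,501),(40,502)]])
print(q.round(4).tolist(),q.mean(0))
y=(q[0]+q[3]-q[1]-q[2])/2; print(np.degrees(np.arctan2(-y[0],y[1])), np.linalg.norm(y))
E
python3 -m jog '[[0.4,0,0,0,0,0],[0.4,0,0,0,0,0],[0.4,0,0,0,0,0],[0.4,0,0,0,0,0],[0.1,0,0,0,0,0],[0,0,0,0,0,0],[0,0,0,0,0,0]]';  python3 - <<'E'
from plant import r
from h import *
im=r.grab_frame('wrist'); save('pics/w23.png',im,None,1.2); cam=cm(r,"wrist")
to(r,(0.629,-.055,.018))
E
```

```text
[[0.6782, 0.0287], [0.6678, -0.1403], [0.5784, -0.1358], [0.5872, 0.0338]] [ 0.62789757 -0.05340411]
-3.2457915836590003 0.1696112139323326
clock: 30.85
position: [0.6297, -0.054, 0.0431]
tool_rot: [-2.196, 0.06, 2.192]
ft_force: [0.2, 0.1, 0.5]
opening: 0.0286
pos [ 0.6303 -0.0541  0.0437] fwd yaw deg -3.13 tilt [ 0.003 -0.    -1.   ]
shift shares [0.257 0.009 0.013]
```

View pics/w23.png

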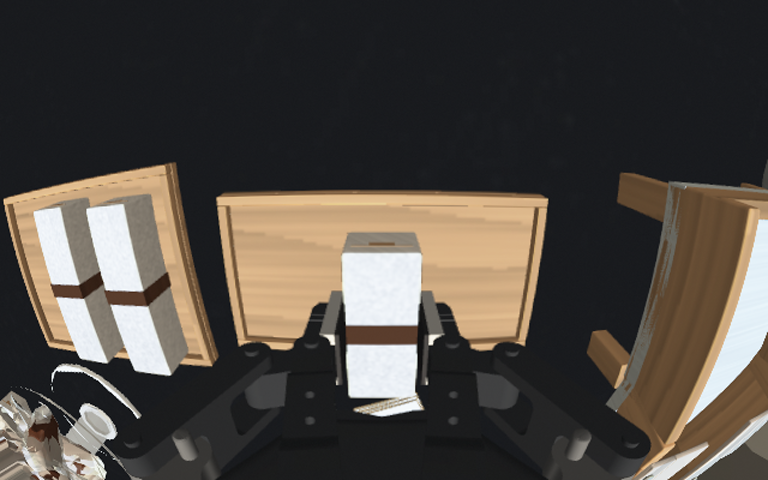

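```bash
python3 -m jog '[[0.1,0,0.02,0,0,0],[0.1,0,0.01,0,0,0],[0.04,0,0,0,0,0],[0.02,0,0,0,0,0],[0,0,0,0,0,0]]'; python3 -m jog '[[0,0,0,0,0,0],[0,0,0,0,0,0],[0,0,0,0,0,0]]' -0.05;python3 -m jog '[[-0.2,0,0,0,0,0],[-0.4,0,0,0,0,0],[-0.4,0,0,0,0,0],[-0.4,0,0,0,0,0],[-0.4,0,0.2,0,0,0],[-0.2,0,0.2,0,0,0],[-0.2,0,0,0,0,0],[0,0,0,0,0,0]]'
python3 - <<'E'
from plant import r
from h import *
im=r.grab_frame('wrist'); save('pics/w24.png',im,None,1.2)
to(r,(.43,.30,.3))
im=r.grab_frame('scene'); save('pics/scene2.png',im,None,1.2)
E
```

```text
clock: 31.4
position: [0.627, -0.0542, 0.017]
tool_rot: [-2.196, 0.061, 2.191]
ft_force: [-1.2, -0.3, 14.1]
opening: 0.0283
clock: 31.7
position: [0.6253, -0.0541, 0.0149]
tool_rot: [-2.192, 0.06, 2.195]
ft_force: [-0.0, 0.5, -0.6]
opening: 0.0405
clock: 32.5
position: [0.587, -0.052, 0.2381]
tool_rot: [-2.199, 0.061, 2.188]
ft_force: [0.1, 0.1, 0.4]
opening: 0.0405
pos [ 0.5865 -0.052   0.2364] fwd yaw deg -3.16 tilt [ 0.003 -0.    -1.   ]
shift shares [-0.641 -3.428  1.755]
```

View pics/w24.png

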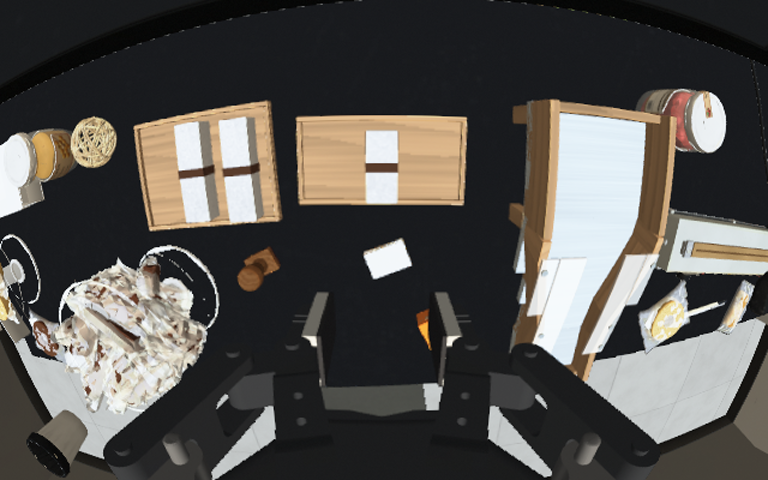

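View pics/scene2.png

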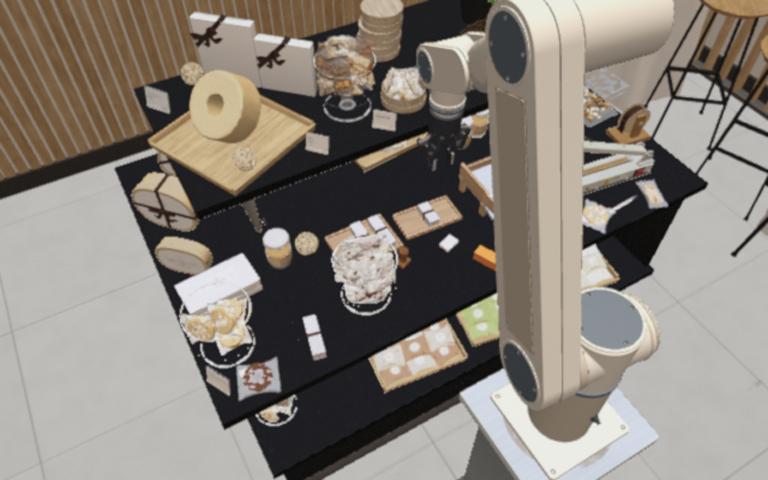

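The short carton lies square in the narrow tray, crop (381,167), and both long ones lie in the wide tray. The last one is long, in the scene view at (315,337). I'll turn and fly there high, above the bowl.

```bash
python3 -m jog '[[-0.4,0,0,-1,0,0],[-0.4,0,0,-1,0,0],[0,0,0,-1,0,0],[0,0,0,-1,0,0],[0,0,0,-1,0,0],[0,0,0,-1,0,0],[0,0,0,-1,0,0],[0,0,0,-1,0,0],[0,0,0,-1,0,0],[0,0,0,-1,0,0],[0,0,0,-1,0,0],[0,0,0,-1,0,0]]' 0.15; python3 -m jog '[[0,0,0,-1,0,0],[0,0,0,-1,0,0],[0,0,0,-1,0,0],[0,0,0,-1,0,0],[0,0,0,-1,0,0],[0,0,0,-1,0,0],[0,0,0,-1,0,0],[0,0,0,-1,0,0],[0,0,0,-1,0,0],[0,0,0,-1,0,0],[0,0,0,-1,0,0],[0,0,0,0,0,0]]'; python3 -c "
from plant import r
from h import *
to(r,(.43,.27,.32))"
```

```text
clock: 33.8
position: [0.5855, -0.0518, 0.313]
tool_rot: [1.757, 0.731, -1.763]
ft_force: [-0.2, 0.5, 0.3]
opening: 0.0491
clock: 35.0
position: [0.5856, -0.0518, 0.3133]
tool_rot: [1.222, 1.202, -1.226]
ft_force: [-0.3, 0.6, -0.4]
opening: 0.0489
pos [ 0.5856 -0.0518  0.3133] fwd yaw deg 88.88 tilt [-0.003  0.    -1.   ]
shift shares [-0.061 -1.619 -3.187]
```

```bash
python3 -m jog '[[0,-0.2,-0.4,0,0,0],[0,-0.2,-0.4,0,0,0],[0,-0.2,-0.4,0,0,0],[0,-0.2,-0.4,0,0,0],[0,-0.2,-0.4,0,0,0],[0,-0.2,-0.4,0,0,0],[0,-0.2,-0.4,0,0,0],[0,-0.2,-0.4,0,0,0],[0,0,0,0,0,0],[0,0,0,0,0,0]]'
python3 - <<'E'
from plant import r
from h import *
im=r.grab_frame('wrist'); save('pics/w25.png',im,None,1.2); cam=cm(r,"wrist"); to(r,(.43,.375,.14))
np.savez("w25.npz",im=im,**{k:cam[k] for k in cam})
save("pics/w25c.png",im,(220,60,420,220),4)
for n in ["long_a"]:
  for d in r.masks_of("wrist",n):
    m=d["mask"].astype(np.uint8)
    pts=np.array([px2w(cam,(u,v),.02)[:2] for v,u in np.argwhere(m)],dtype=np.float32)
    print(n,"%.2f"%d["p"],np.round(d["at"]),m.sum(),cv2.minAreaRect(pts))
E
```

```text
clock: 36.0
position: [0.4318, 0.272, 0.3144]
tool_rot: [1.222, 1.2, -1.225]
ft_force: [0.9, -1.2, -0.4]
opening: 0.0492
pos [0.4323 0.2712 0.3145] fwd yaw deg 88.83 tilt [-0.001 -0.001 -1.   ]
shift shares [ 1.744 -0.042 -1.039]
long_a 0.95 [314.  78.] 1725 ((0.4319620132446289, 0.38400304317474365), (0.03342984616756439, 0.10678692162036896), 78.31674194335938)
long_a 0.72 [439. 264.] 1281 ((0.6339046359062195, 0.08870534598827362), (0.046111300587654114, 0.11632567644119263), 89.18829345703125)
```

View pics/w25.png

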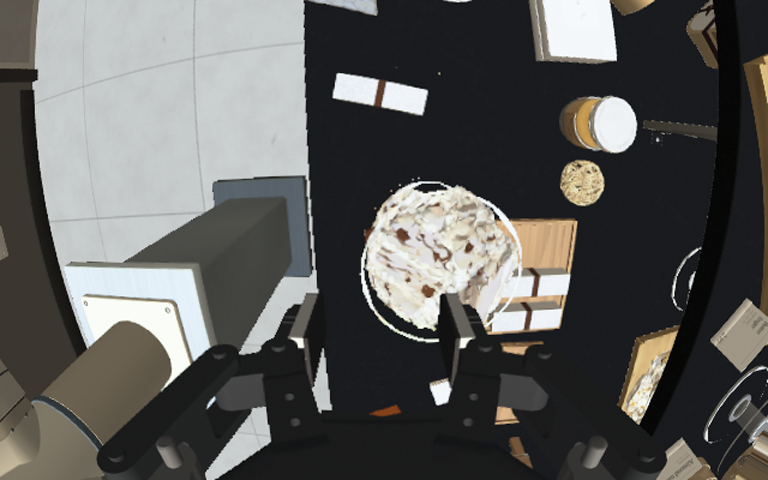

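View pics/w25c.png

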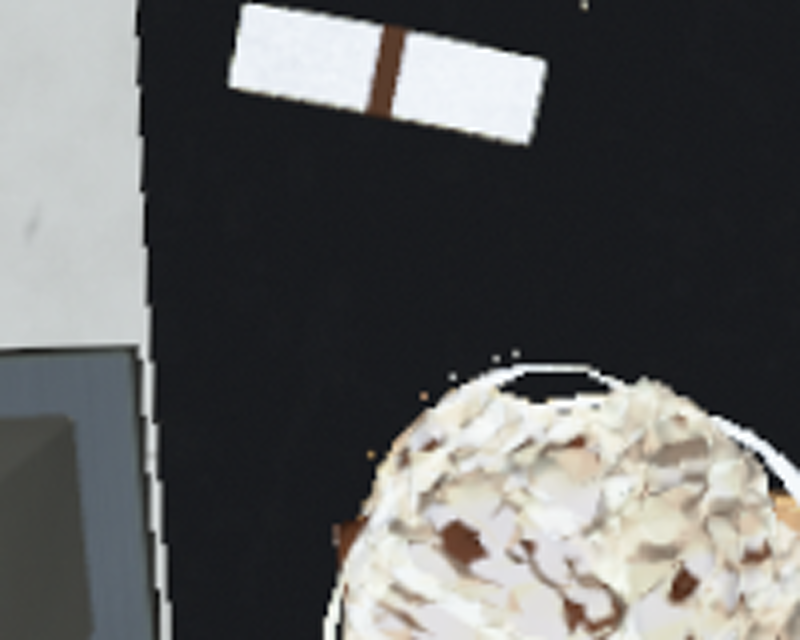

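Run:
```python
from h import *
d=np.load("w25.npz"); cam={k:d[k] for k in d.files if k!="im"}; cam["fish"]=True
for k in("fx","fy","cx","cy"): cam[k]=float(cam[k])
q=np.array([px2w(cam,(220+x/4,60+y/4),.028)[:2] for x,y in [(242,3),(547,62),(530,145),(228,88)]])
e=(q[1]+q[2]-q[0]-q[3])/2
print(q.mean(0),np.linalg.norm(e),np.linalg.norm(q[0]-q[3]),np.degrees(np.arctan2(e[1],e[0])))
c=lambda x,y,z:np.round(px2w(cam,(x/1.2,y/1.2),z)[:2],4)
print([c(*p,.147) for p in [(362,262),(523,262),(437,182),(440,340)]])
from plant import r
to(r,(.432,.384,.14))
```

```text
[0.43304145 0.38311219] 0.10532920946766228 0.03012844460028252 -12.373773601725944
[array([0.4139, 0.228 ]), array([0.5649, 0.2237]), array([0.48  , 0.2992]), array([0.4881, 0.142 ])]
pos [0.4326 0.2707 0.3147] fwd yaw deg 88.78 tilt [-0.001 -0.001 -1.   ]
shift shares [ 1.746 -0.028 -1.134]
```

It's long: 105×30 mm, white and banded, raw (315,78). I'll turn to its axis and grasp it.

```bash
python3 -m jog '[[0,0,-0.4,-1,0,0],[0,0,-0.4,-1,0,0],[0,0,-0.3,-1,0,0],[0,0,0,-1,0,0],[0,0,0,-1,0,0],[0,0,0,-1,0,0],[0,0,0,-1,0,0],[0,0,0,-1,0,0],[0,0,0,-1,0,0],[0,0,0,-1,0,0],[0,0,0,-1,0,0],[0,0,0,-1,0,0]]' 0.15; python3 -m jog '[[0,0,0,-1,0,0],[0,0,0,-1,0,0],[0,0,0,-1,0,0],[0,0,0,-1,0,0],[0,0,0,-1,0,0],[0,0,0,-1,0,0],[0,0,0,-1,0,0],[0,0,0,-0.7,0,0],[0,0,0,0,0,0],[0,0,0,0,0,0]]'; python3 -c "
from plant import r
from h import *
to(r,(.433,.3831,.05)); print(r.sense()['joint_pos'])"
```

```text
clock: 37.3
position: [0.4288, 0.3795, 0.315]
tool_rot: [0.589, 1.489, -0.59]
ft_force: [0.3, -0.3, -0.3]
opening: 0.0492
clock: 38.3
position: [0.4284, 0.3801, 0.3151]
tool_rot: [0.172, 1.564, -0.172]
ft_force: [-0.1, -0.7, -0.3]
opening: 0.0491
pos [0.4284 0.3801 0.3151] fwd yaw deg 167.45 tilt [-0. -0. -1.]
shift shares [2.651 0.04  0.039]
[ 7.04978764e-01  2.59643785e-01  1.66445048e+00 -9.04225556e-05
  1.21792313e+00 -6.46691209e-01]
```

```bash
python3 -m jog '[[0.4,0.04,0.04,0,0,0],[0.4,0,0,0,0,0],[0.4,0,0,0,0,0],[0.4,0,0,0,0,0],[0.4,0,0,0,0,0],[0.4,0,0,0,0,0],[0.2,0,0,0,0,0],[0.1,0,0,0,0,0],[0.1,0,0,0,0,0],[0,0,0,0,0,0],[0,0,0,0,0,0]]'; python3 -c "
from plant import r
from h import *
to(r,(.433,.3831,.011))
im=r.grab_frame('wrist'); save('pics/w26.png',im,None,1.2)"
```

```text
clock: 39.4
position: [0.4331, 0.3845, 0.0363]
tool_rot: [0.17, 1.563, -0.169]
ft_force: [-0.5, -0.3, 0.3]
opening: 0.0492
pos [0.4331 0.3845 0.0363] fwd yaw deg 167.62 tilt [ 0.001  0.001 -1.   ]
shift shares [ 0.253 -0.014  0.002]
```

View pics/w26.png

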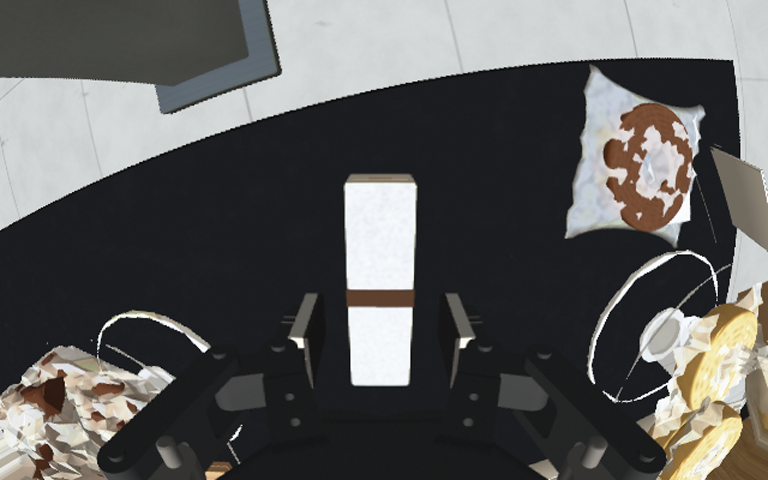

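```bash
python3 -m jog '[[0.1,0,0,0,0,0],[0.1,0,0,0,0,0],[0.05,0,0,0,0,0],[0,0,0,0,0,0],[0,0,0,0,0,0]]'; python3 -m jog '[[0,0,0,0,0,0],[0,0,0,0,0,0],[0,0,0,0,0,0],[0,0,0,0,0,0],[0,0,0,0,0,0]]' -1; python3 -m jog '[[-0.1,0,0,0,0,0],[-0.3,0,0,0,0,0],[-0.4,0,0,0,0,0],[-0.4,0,0,0,0,0],[-0.4,0,0,0,0,0],[-0.4,0,0,0,0,0],[-0.4,0,0,0,0,0],[-0.3,0,0,0,0,0],[0,0,0,0,0,0],[0,0,0,0,0,0]]'; python3 -c "
from plant import r
from h import *
im=r.grab_frame('wrist'); save('pics/w27.png',im,None,1.2)
to(r,(0.636,.193,.27)); print(r.sense()['ft_force'])"
```

```text
clock: 39.95
position: [0.4323, 0.384, 0.01]
tool_rot: [0.169, 1.565, -0.17]
ft_force: [0.1, 1.4, -0.9]
opening: 0.0494
clock: 40.45
position: [0.4328, 0.3843, 0.0108]
tool_rot: [0.17, 1.564, -0.169]
ft_force: [0.1, 0.0, 6.4]
opening: 0.0284
clock: 41.45
position: [0.4322, 0.3839, 0.2808]
tool_rot: [0.17, 1.564, -0.169]
ft_force: [-0.8, -0.2, -1.6]
opening: 0.0284
pos [0.4317 0.3834 0.2796] fwd yaw deg 167.64 tilt [-0.001 -0.001 -1.   ]
shift shares [ 0.095 -1.423  2.403]
[ 0.30174882 -0.14184426 -0.90613953]
```

View pics/w27.png

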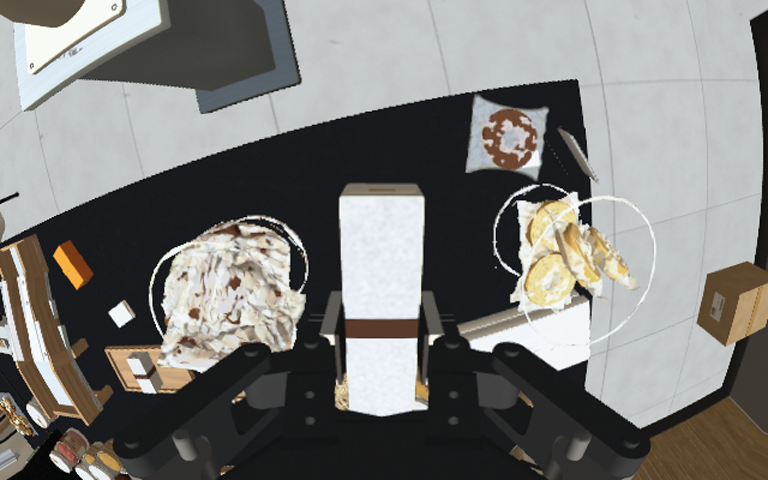

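Run:
```python
from plant import r
from h import *
cam=cm(r,"wrist"); p,M,_=tool(r)
z=p[2]+.017
for uv in [(381,328),(340,197),(423,197)]:
    q=px2w(cam,(uv[0]/1.2,uv[1]/1.2),z); print(uv,np.round(M.T@(q-p),4))
```

```text
(381, 328) [-0.017   0.0006 -0.0009]
(340, 197) [-0.0169 -0.0135 -0.053 ]
(423, 197) [-0.017   0.0152 -0.053 ]
```

```bash
python3 -m jog '[[0,0,0,1,0,0],[0,0,0,1,0,0],[0,0,0,1,0,0],[0,0,0,1,0,0],[0,0,0,1,0,0],[0,0,0,1,0,0],[0,0,0,1,0,0],[0,0,0,1,0,0],[0,0,0,1,0,0],[0,0,0,1,0,0],[0,0,0,1,0,0],[0,0,0,1,0,0]]' ; python3 -m jog '[[0,0,0,1,0,0],[0,0,0,1,0,0],[0,0,0,1,0,0],[0,0,0,1,0,0],[0,0,0,1,0,0],[0,0,0,1,0,0],[0,0,0,1,0,0],[0,0,0,1,0,0],[0,0,0,1,0,0],[0,0,0,1,0,0],[0,0,0,1,0,0],[0,0,0,0,0,0]]'; python3 -c "
from plant import r
from h import *
to(r,(0.56,.30,.28)); print(r.sense()['joint_pos'])"
```

```text
clock: 42.7
position: [0.4315, 0.3832, 0.278]
tool_rot: [0.819, 1.411, -0.826]
ft_force: [-0.8, -0.6, -1.6]
opening: 0.0286
clock: 43.9
position: [0.4316, 0.3833, 0.2782]
tool_rot: [1.388, 1.08, -1.395]
ft_force: [0.1, -0.7, -1.0]
opening: 0.0288
pos [0.4316 0.3833 0.2782] fwd yaw deg 75.61 tilt [-0.003 -0.003 -1.   ]
shift shares [-0.02   1.451  0.488]
[ 7.05630871e-01  3.03802062e-01  1.69189939e+00 -1.19028041e-05
  1.14992594e+00  9.56806104e-01]
```

```bash
python3 -m jog '[[0,0,0,1,0,0],[0,0,0,1,0,0],[0,0,0,1,0,0],[0,0,0,1,0,0],[0,0,0,1,0,0],[0,0,0,1,0,0],[0,0,0,1,0,0],[0,0,0,1,0,0],[0,0,0,1,0,0],[0,0,0,1,0,0],[0,0,0,1,0,0],[0,0,0,1,0,0]]' ; python3 -m jog '[[0,0,0,1,0,0],[0,0,0,1,0,0],[0,0,0,1,0,0],[0,0,0,1,0,0],[0,0,0,1,0,0],[0,0,0,1,0,0],[0,0,0,1,0,0],[0,0,0,0,0,0],[0,0,0,0,0,0]]'; python3 -c "
from plant import r
from h import *
to(r,(0.636,.193,.28)); print(r.sense()['joint_pos'],r.sense()['opening'])"
```

```text
clock: 45.1
position: [0.4318, 0.3835, 0.2789]
tool_rot: [1.95, 0.478, -1.955]
ft_force: [0.5, 0.4, -1.0]
opening: 0.0289
clock: 46.0
position: [0.4321, 0.3838, 0.2795]
tool_rot: [-2.219, 0.005, 2.222]
ft_force: [-0.1, -0.1, -0.8]
opening: 0.0283
pos [0.4321 0.3838 0.2795] fwd yaw deg -0.19 tilt [-0.001 -0.001 -1.   ]
shift shares [-0.006  1.901 -2.046]
[7.05663247e-01 3.02505517e-01 1.69066059e+00 8.21615210e-06
 1.15016889e+00 2.27976708e+00] 0.028322132064047104
```

```bash
python3 -m jog '[[0,0.27,-0.29,0,0,0],[0,0.27,-0.29,0,0,0],[0,0.27,-0.29,0,0,0],[0,0.27,-0.29,0,0,0],[0,0.27,-0.29,0,0,0],[0,0.27,-0.29,0,0,0],[0,0.28,-0.3,0,0,0],[0,0,0,0,0,0],[0,0,0,0,0,0],[0,0,0,0,0,0]]'
python3 - <<'E'
from plant import r
from h import *
im=r.grab_frame('wrist'); save('pics/w28.png',im,(150,0,500,280),2.2)
to(r,(0.636,.193,.018)); cam=cm(r,"wrist");np.savez("w28.npz",im=im,**{k:cam[k] for k in cam})
p,M,s=tool(r); print(s['opening'])
q=px2w(cam,(381/1.2,328/1.2),p[2]+.017); print(np.round(M.T@(q-p),4))
E
```

```text
clock: 47.0
position: [0.6344, 0.1933, 0.2799]
tool_rot: [-2.218, 0.005, 2.22]
ft_force: [-0.5, 1.1, -0.3]
opening: 0.0289
pos [0.6343 0.1936 0.2801] fwd yaw deg -0.25 tilt [-0.001  0.    -1.   ]
shift shares [ 2.621  0.006 -0.019]
0.028555903907502327
[-0.017  -0.0009 -0.0009]
```

View pics/w28.png

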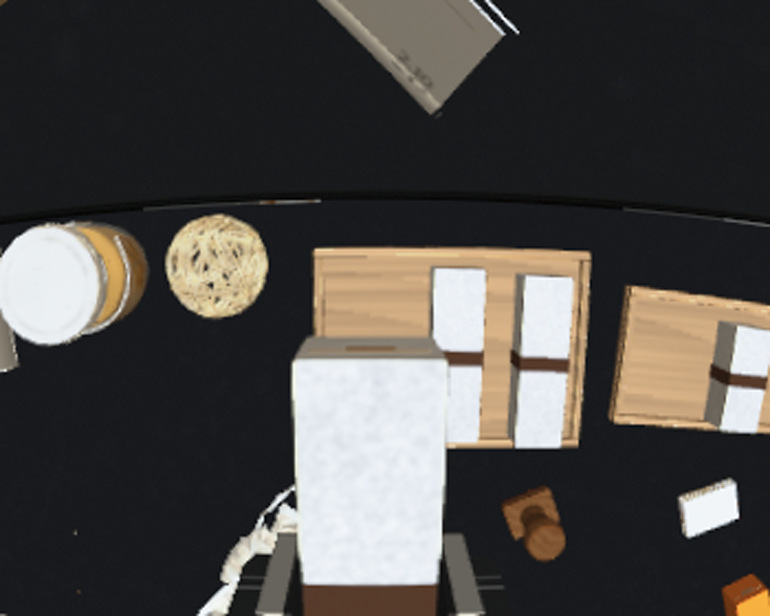

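```bash
python3 - <<'E'
from h import *
d=np.load("w28.npz"); cam={k:d[k] for k in d.files if k!="im"}; cam["fish"]=True
for k in("fx","fy","cx","cy"): cam[k]=float(cam[k])
c=lambda x,y,z:np.round(px2w(cam,(150+x/2.2,y/2.2),z)[:2],4)
print("tray",c(314,250,.012),c(590,252,.012),c(578,446,.012))
print("right",[c(*p,.033) for p in [(523,275),(574,278),(566,447),(515,447)]])
print("mid",[c(*p,.033) for p in [(433,267),(486,267),(480,442)]])
E
python3 -m jog '[[0.4,0,0,0,0,0],[0.4,0,0,0,0,0],[0.4,0,0,0,0,0],[0.4,0,0,0,0,0],[0.4,0,0,0,0,0],[0.3,0,0,0,0,0],[0,0,0,0,0,0],[0,0,0,0,0,0],[0,0,0,0,0,0]]'
python3 - <<'E'
from plant import r
from h import *
im=r.grab_frame('wrist'); save('pics/w29.png',im,None,1.2)
to(r,(0.6365,.193,.018)); print(r.sense()["opening"])
E
```

```text
tray [0.6972 0.227 ] [0.6989 0.0579] [0.5728 0.0574]
right [array([0.6844, 0.1053]), array([0.6838, 0.0742]), array([0.5793, 0.0723]), array([0.5796, 0.1052])]
mid [array([0.688 , 0.1578]), array([0.6885, 0.1272]), array([0.583 , 0.1272])]
clock: 47.95
position: [0.6366, 0.1938, 0.0527]
tool_rot: [-2.222, 0.005, 2.215]
ft_force: [0.1, -0.1, -0.8]
opening: 0.0285
pos [0.6368 0.1936 0.0529] fwd yaw deg -0.32 tilt [ 0.004  0.001 -1.   ]
shift shares [0.349 0.007 0.004]
0.028620074662426283
```

View pics/w29.png

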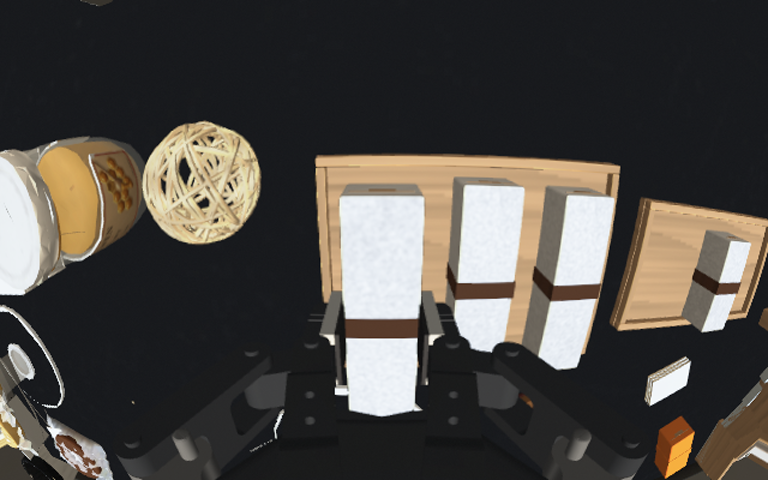

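```bash
python3 -m jog '[[0.1,0,0,0,0,0],[0.1,0,0.005,0,0,0],[0.1,0,0.005,0,0,0],[0.045,0,0,0,0,0],[0.02,0,0,0,0,0],[0,0,0,0,0,0]]'; python3 -m jog '[[0,0,0,0,0,0],[0,0,0,0,0,0],[0,0,0,0,0,0]]' -0.1;python3 -m jog '[[-0.2,0,0,0,0,0],[-0.4,0,0,0,0,0],[-0.4,0,0,0,0,0],[-0.4,0,0,0,0,0],[-0.4,0.1,0.3,0,0,0],[0,0.3,0.3,0,0,0],[0,0.3,0.2,0,0,0],[0,0.2,0,0,0,0],[0,0,0,0,0,0],[0,0,0,0,0,0]]'
python3 - <<'E'
from plant import r
from h import *
im=r.grab_frame('wrist'); save('pics/w30.png',im,None,1.2); save('pics/w30c.png',im,(140,60,460,230),2.5)
to(r,(0.6365,.193,.018)); cam=cm(r,"wrist");np.savez("w30.npz",im=im,**{k:cam[k] for k in cam})
E
```

```text
clock: 48.6
position: [0.6333, 0.1925, 0.0158]
tool_rot: [-2.216, 0.008, 2.221]
ft_force: [-11.2, -2.8, 23.9]
opening: 0.0285
clock: 48.9
position: [0.6341, 0.1927, 0.0133]
tool_rot: [-2.218, 0.007, 2.219]
ft_force: [0.0, -0.1, -0.6]
opening: 0.0384
clock: 49.9
position: [0.5547, 0.1035, 0.193]
tool_rot: [-2.218, 0.008, 2.217]
ft_force: [-0.2, 0.6, -0.6]
opening: 0.0385
pos [0.5548 0.104  0.193 ] fwd yaw deg -0.38 tilt [ 0.  0. -1.]
shift shares [ 1.75  -0.895 -0.811]
```

View pics/w30.png

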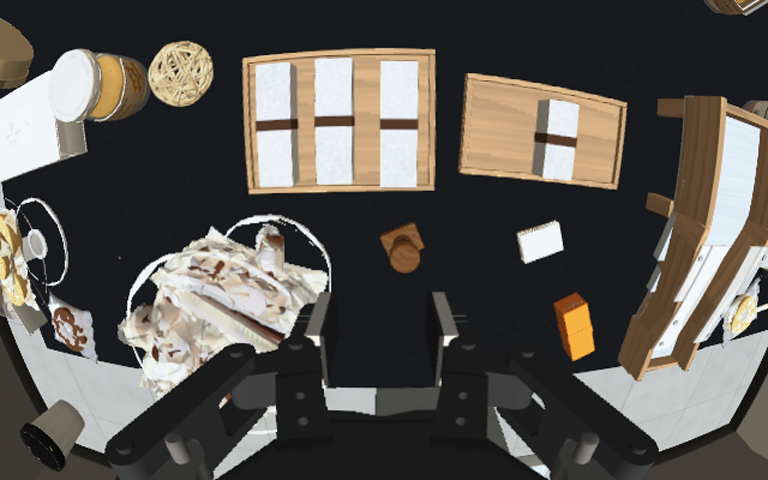

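View pics/w30c.png

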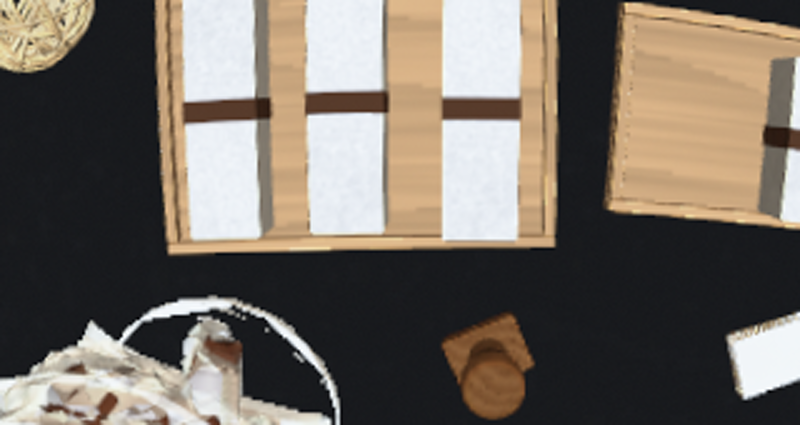

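```bash
python3 -m jog '[[-0.4,0,0.2,0,0,0],[0,-0.2,0.3,0,0,0],[0,-0.2,0.1,0,0,0],[0,0,0,0,0,0],[0,0,0,0,0,0],[0,0,0,0,0,0]]'
python3 - <<'E'
from plant import r
from h import *
im=r.grab_frame('wrist'); save('pics/w31c.png',im,(200,10,460,180),3)
p,M,s=tool(r); print(p); cam=cm(r,"wrist");np.savez("w31.npz",im=im,**{k:cam[k] for k in cam})
print(np.linalg.inv(cam["world_to_cam"])[:3,3])
E
```

```text
clock: 50.55
position: [0.4952, 0.144, 0.2329]
tool_rot: [-2.219, 0.007, 2.219]
ft_force: [-0.6, 0.1, -0.8]
opening: 0.0386
[0.49515019 0.14372859 0.23285638]
[0.57385868 0.14397529 0.37540959]
```

View pics/w31c.png

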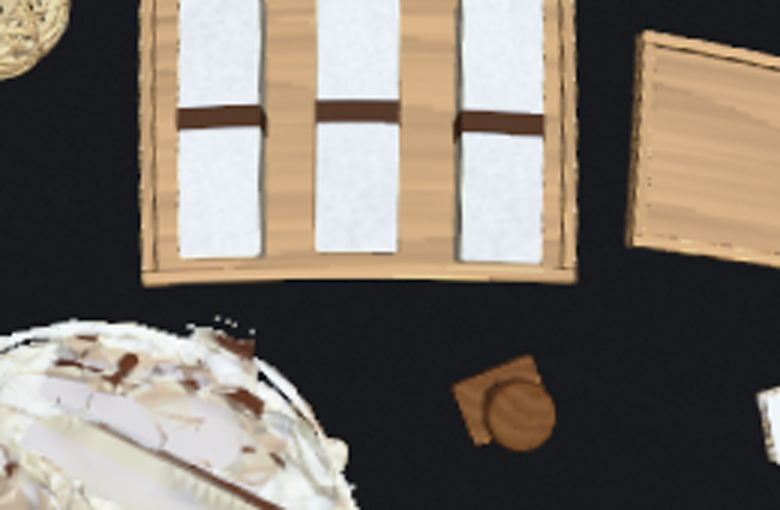

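The three long cartons end inside the near rim (ends at crop rows 258, 251 and 263; inner rim at about 269). I'll check the narrow tray from above too.

```bash
python3 -m jog '[[-0.3,0.4,0,0,0,0],[0,0.4,0,0,0,0],[0,0.4,0,0,0,0],[0,0.4,-0.1,0,0,0],[0,0.4,0,0,0,0],[0,0,0,0,0,0],[0,0,0,0,0,0]]'
python3 - <<'E'
from plant import r
from h import *
im=r.grab_frame('wrist'); save('pics/w32.png',im,None,1.2); save('pics/w32c.png',im,(200,10,460,180),3)
im=r.grab_frame('top'); save('pics/top3.png',im,(170,140,590,270),1.9)
im=r.grab_frame('scene'); save('pics/scene3.png',im,(80,60,640,360),1.4)
E
```

```text
clock: 51.3
position: [0.5034, -0.0575, 0.2628]
tool_rot: [-2.216, 0.01, 2.217]
ft_force: [-0.0, 0.4, -0.3]
opening: 0.0384
```

View pics/w32c.png

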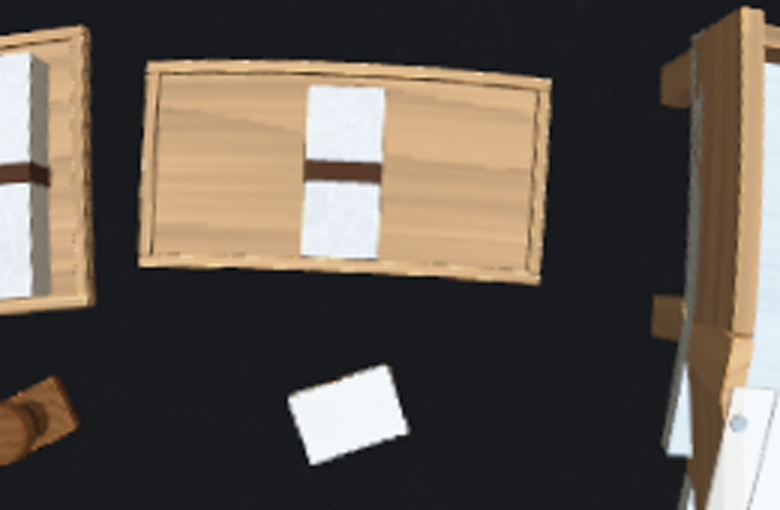

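View pics/top3.png

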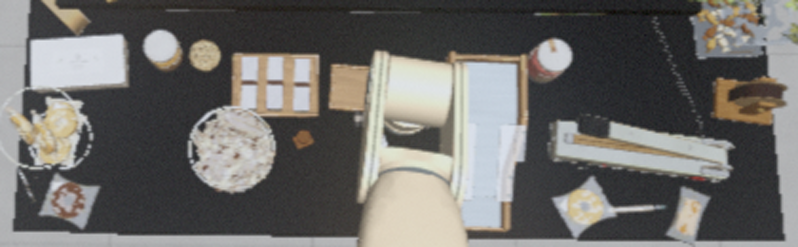

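View pics/scene3.png

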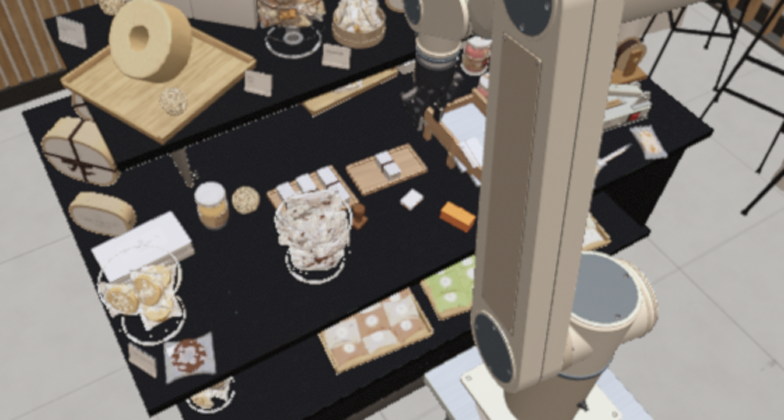

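Run:
```python
from plant import r
from h import *
im=r.grab_frame('wrist'); save('pics/w33c.png',im,(280,20,380,110),7)
```

```text
(no output)
```

View pics/w33c.png

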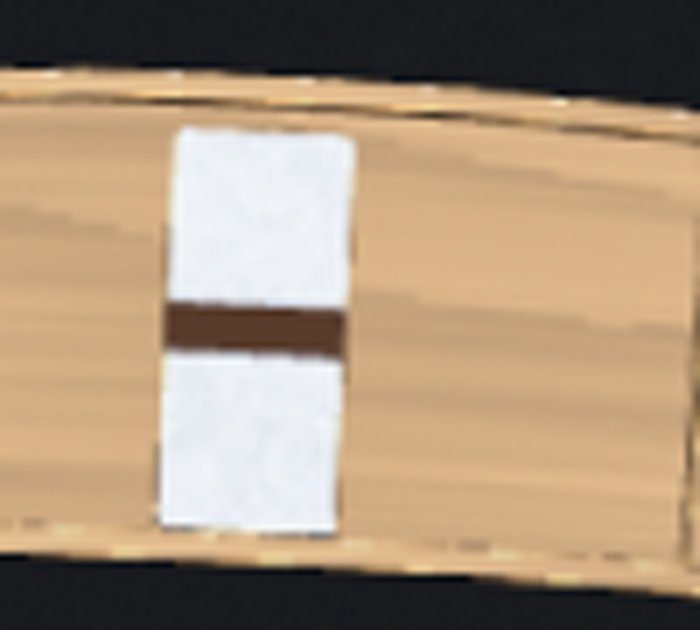

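The short carton's near end (crop row 530) sits right at the inner rim edge. I'll re-grip it and shift it a few millimetres toward the tray's middle.

Run:
```python
from plant import r
from h import *
cam=cm(r,"wrist")
c=lambda x,y,z:px2w(cam,(280+x/7,20+y/7),z)[:2]
q=np.array([c(*p,.033) for p in [(178,130),(355,137),(336,533),(160,525)]])
e=(q[0]+q[1]-q[2]-q[3])/2; print(q.mean(0),np.linalg.norm(e),np.linalg.norm(q[0]-q[1]),np.degrees(np.arctan2(e[1],e[0])))
c3=lambda x,y,z:px2w(cam,(200+x/3,10+y/3),z)[:2]
t=np.array([c3(*p,.012) for p in [(148,62),(551,78),(540,283),(139,265)]]); print(t.round(4).tolist(),t.mean(0))
to(r,(.626,-.0545,.0))
```

```text
[ 0.62375844 -0.05397566] 0.0691018495466289 0.029738748577569675 -2.9208486758047907
[[0.6777, 0.0309], [0.6692, -0.1384], [0.5796, -0.1338], [0.5888, 0.0358]] [ 0.62881213 -0.0513936 ]
pos [ 0.5033 -0.0553  0.263 ] fwd yaw deg -0.29 tilt [-0.  0. -1.]
shift shares [ 2.63  -0.014 -1.227]
```

```bash
python3 -m jog '[[0,0,-0.4,0.65,0,0],[0.2,0,-0.4,0,0,0],[0.4,0,-0.4,0,0,0],[0.4,0,0,0,0,0],[0.4,0,0,0,0,0],[0.4,0,0,0,0,0],[0,0,0,0,0,0],[0,0,0,0,0,0],[0,0,0,0,0,0]]' 0.15; python3 -c "
from plant import r
from h import *
to(r,(.6238,-.054,.016))"
```

```text
clock: 52.4
position: [0.6203, -0.06, 0.0901]
tool_rot: [-2.2, 0.056, 2.192]
ft_force: [0.2, 0.2, 0.1]
opening: 0.0492
pos [ 0.6203 -0.06    0.0901] fwd yaw deg -2.92 tilt [ 0.004 -0.    -1.   ]
shift shares [ 0.742 -0.062 -0.03 ]
```

```bash
python3 -m jog '[[0.1,-0.06,-0.03,0,0,0],[0.3,0,0,0,0,0],[0.2,0,0,0,0,0],[0.1,0,0,0,0,0],[0.03,0,0,0,0,0],[0,0,0,0,0,0],[0,0,0,0,0,0]]'; python3 -c "
from plant import r
from h import *
to(r,(.6238,-.054,.016)); print(r.sense()['ft_force'])
im=r.grab_frame('wrist'); save('pics/w34.png',im,None,1.2)"
```

```text
clock: 53.1
position: [0.6228, -0.0545, 0.0159]
tool_rot: [-2.197, 0.057, 2.193]
ft_force: [-0.5, 0.3, -0.4]
opening: 0.0492
pos [ 0.6228 -0.0545  0.0159] fwd yaw deg -2.96 tilt [ 0.002 -0.    -1.   ]
shift shares [-0.001 -0.006 -0.01 ]
[-0.53296356  0.29662622 -0.44883055]
```

View pics/w34.png

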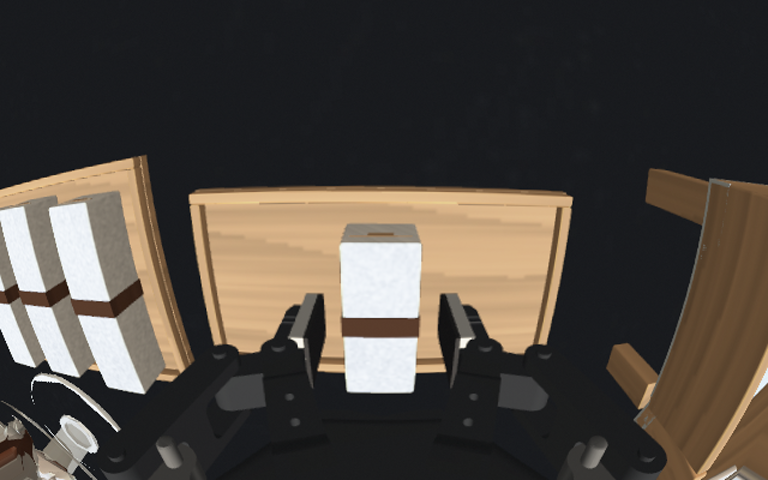

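```bash
python3 -m jog '[[0,0,0,0,0,0],[0,0,0,0,0,0],[0,0,0,0,0,0],[0,0,0,0,0,0],[0,0,0,0,0,0]]' -1; python3 -m jog '[[-0.1,0,0,0,0,0],[0,0,-0.045,0,0,0],[0,0,0,0,0,0],[0,0,0,0,0,0],[0.05,0,0,0,0,0],[0.03,0,0,0,0,0],[0.01,0,0,0,0,0],[0,0,0,0,0,0],[0,0,0,0,0,0]]'; python3 -c "
from plant import r
from h import *
to(r,(.628,-.054,.016))"
```

```text
clock: 53.65
position: [0.6227, -0.0546, 0.0159]
tool_rot: [-2.197, 0.057, 2.193]
ft_force: [-1.8, 0.6, 6.8]
opening: 0.0291
clock: 54.55
position: [0.6258, -0.0547, 0.0158]
tool_rot: [-2.194, 0.057, 2.197]
ft_force: [-2.4, 0.0, 6.4]
opening: 0.0284
pos [ 0.6258 -0.0547  0.0158] fwd yaw deg -2.96 tilt [-0.001  0.    -1.   ]
shift shares [-0.002 -0.008 -0.021]
```

```bash
python3 -m jog '[[0,0,0,0,0,0],[0,0,0,0,0,0],[0,0,0,0,0,0]]' 0.1; python3 -m jog '[[-0.2,0,0,0,0,0],[-0.4,0,0,0,0,0],[-0.4,0,0,0,0,0],[-0.4,0,0,0,0,0],[-0.4,0,0.4,0,0,0],[-0.4,0,0.4,0,0,0],[-0.2,0,0.4,0,0,0],[0,0,0,0,0,0],[0,0,0,0,0,0],[0,0,0,0,0,0]]'
python3 - <<'E'
from plant import r
from h import *
im=r.grab_frame('wrist'); save('pics/w35c.png',im,(280,20,380,110),7); save('pics/w35.png',im,None,1.2)
to(r,(.626,-.0545,.0)); cam=cm(r,"wrist"); np.savez("w35.npz",im=im,**{k:cam[k] for k in cam})
E
```

```text
clock: 54.85
position: [0.6262, -0.0547, 0.0154]
tool_rot: [-2.195, 0.057, 2.196]
ft_force: [0.6, 0.5, 0.2]
opening: 0.0471
clock: 55.85
position: [0.5165, -0.0491, 0.2461]
tool_rot: [-2.195, 0.057, 2.195]
ft_force: [-0.5, 0.5, -0.1]
opening: 0.047
pos [ 0.5165 -0.049   0.2457] fwd yaw deg -2.96 tilt [-0.001  0.    -1.   ]
shift shares [ 2.456e+00 -2.000e-03 -1.098e+00]
```

View pics/w35c.png

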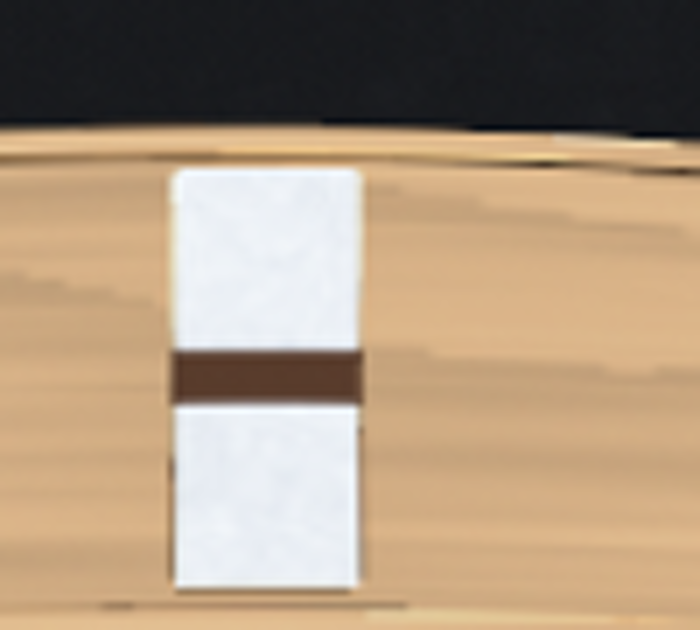

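View pics/w35.png

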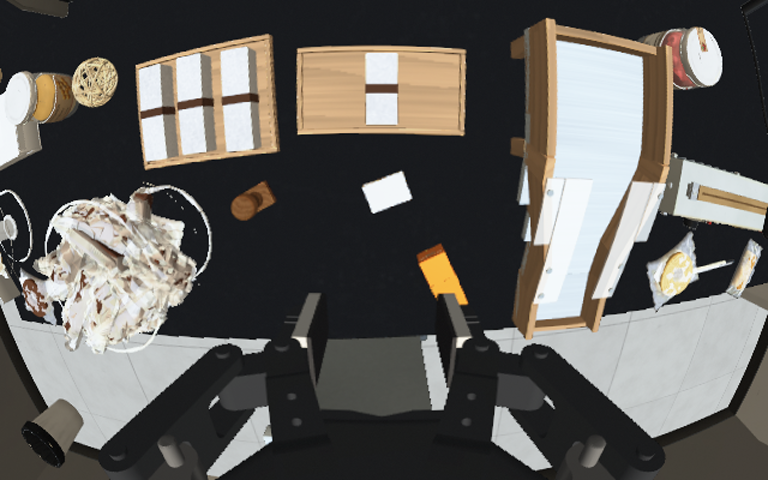

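Now both ends clear the rims (carton crop rows 170–588; inner rims at about 160 and 605), and the dispenser is empty. No other banded carton is loose. I'll hand in.

Run:
```python
from plant import r
print(r.sense()["clock"], r.hand_in())
```

```text
the job is handed in; nothing more can be done
55.9 None
```

The job is done and handed in at about 56 s, well inside the 210 s limit.

**What I did**
- I pushed the jammed carton up the chute through the slot with closed fingers, lifted it off the loading shelf and laid it in the middle of the wide tray.
- The loose cartons in this start were two long ones and one short one. The long ones went either side of it in the wide tray, and the short one into the narrow tray.

**What the last pictures showed**
- All four cartons lie flat across their trays, inside the rims.
- The dispenser is empty, no other banded carton is loose, and the orange look-alike and the other goods stand where they were.
- The gripper was clear of everything.

**What did not go cleanly**
- The short carton first came down about 5 mm off centre, against the near rim. I gripped it again and moved it; both ends now clear.
- The right-hand long carton has only about 2 mm to its near rim.
- The left-hand long carton was pressed down with about 24 N on placing. That is below the 40 N limit, which covers only the arm and the gripper's body.
- I saw no grip slip and no carton knocked aside during the run.

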